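Hang the jig plate on the locking peg

TASK

Take the jig plate with the square window out of the rack and hang it by that window on the square peg of the tower: bring it up under the keeper's tab so that its top edge lifts the keeper, push it back along the peg fully home against the shoulder, and let go with the keeper fallen shut in front of it. The peg's height on the column is set differently every time, so feel or look for it. Leave the plate with the round hole in the rack and do not disturb the other things on the bench.

Things in the scene. Friction and masses are not known exactly. Their poses are not given: they have to be found in the camera images.
- jig_mid (a point): centre (half-way up) of the loose aluminium jig plate to be hung: 52 wide (its y), 10 thick (x), 100 mm tall (z, up), 0.1 to 0.2 kg. A square window, 21 x 21 mm, goes through its thickness, its centre 30 mm above this point; the bar above the window is 9.5 mm, the cheeks 15.5 mm. Front and back are alike. It starts upright in one of the rack's slots.
- blank_mid (a point): centre of a second aluminium plate of the same outer size with a round 15 mm hole instead of the square window (it does not fit the peg); it stands in the rack's other slot and is to be left there.
- rack: fixed black rack, 50 (x) x 190 (y) x 26 mm tall, origin under its centre on the bench; two slots, 60 mm either side of its centre along its y, 20 mm deep, 12.5 x 54.5 mm, in which the plates stand with 80 mm showing, thickness along the rack's x. Lift a plate over 25 mm to clear it.
- tower: fixed upright column, 40 x 40 x 246 mm, on a foot 12 mm thick; origin on the bench at the column's axis, x away from the peg, z up (the peg points along -x). A grey carriage (70 wide, 60 mm tall) with the peg is clamped on it at a height that differs every time and is NOT reported: the peg's axis lies 150 to 200 mm above the bench. All x values in the other entries are in this frame.
- under_peg (a point): point on the bench (z = 0) under the home place of the plate's mid-plane, tower x = -93 mm, y = 0. Straight above it is the horizontal 18 x 18 mm square steel peg. Along x: the carriage's 26 x 26 mm neck ends in a flat shoulder at -88 mm; peg from there to -112 mm; then a nose tapering to 11 x 11 mm at the tip, -122 mm. Home, the plate touches the shoulder or stands up to 6 mm off it.
- under_tab (a point): point on the bench (z = 0) under the free part of the keeper's tab, in front of the peg's tip, at tower x = -137 mm, y = 0. A plate held upright here, its top below the tab, lifts the keeper as it rises and clears the tip by 10 mm; with its window level with the peg its top is 20 mm above the peg's axis. Pushed back from here past the leg, it lets the keeper drop in front of it.
- keeper (a joint): angle of the steel drop keeper (60 g), rad: 0 shut, 0.9 fully lifted; falls shut by its weight. Hinge at tower x = -40 mm, 3 mm above the peg's axis. Shut, heights above the peg's axis: bar 14 wide over the peg, 27 to 32 mm, to x = -112; leg x = -112 to -104, down to 9 mm; tab 18 wide, 9 to 13 mm, from the leg to x = -152. Rigid to a push from above or in front; opens only when raised from below.
- driver: bystander: screwdriver lying on the bench.
- tape: bystander: roll of paper tape lying flat, 90 mm across, 24 mm tall.
- inserts: bystander: small black block with four brass inserts, 30 x 40 x 20 mm.
Mind the look-alikes: they are no part of the job. What is shaped like the part that bears jig_mid but orange is not meant.

How it is judged:
By the outcome, as a careful person would: the job done as asked, in the order asked, and still so for the second after the job is handed in, with the robot touching nothing.
It also fails if it takes over 61 s, if anything falls off the work surface, if the arm or the gripper's body presses on something with over 40 N, if the wrist force passes 120 N, or if a joint passes its speed limit or range.

ROBOT

A 6-joint arm with a two-finger parallel gripper is mounted at the origin on the work surface. World frame = base frame: x ahead of the robot, y to its left, z up, the work surface at z = 0. Lengths are in m, angles in rad, forces in N, time in s.
With the tool pointing down it reaches from about 0.425 to 1.125 m from the base axis. Payload 14.9 kg.
Tool frame: the origin (TCP) lies on the centre line of the jaws, within the pads' length; the fingertips stand bot.tips_ahead ahead of it and the grasp point (between the pads) lies 8 mm behind it (bot.tips_ahead is the distance from the TCP to the fingertips, in m); z points along the fingers, x is the direction in which the jaws open and shut, and the axes are right-handed (so a half turn about z gives the same grasp; the last joint's range is limited). The gripper opens to 91 mm and grips with 3 to 60 N. Pads are 32 mm wide; open, the fingers measure 118 mm over their backs; the gripper's body (76 mm by 178 mm) begins 60 mm behind the grasp point.
Start: joints at [1.17, 0.379, 1.734, -0, 1.028, -0.033], TCP at [0.252, 0.653, 0.225] pointing down, gripper open.
Joint ranges: [-2.77, 2.77], [-0.74, 2.19], [0, 2.66], [-1.06, 4.2], [0.31, 2.87], [-3.08, 3.08]. Speed limits (rad/s): [1.89, 1.89, 2.39, 3.14, 3.14, 3.14].

INTERFACE

Orientations are given as a rotation vector (axis times angle).
In Python, from cell import bot gives the robot as it stands.
- The arm moves only by the tool arm_command, never from a script. Its argument "rows" is a list that holds one entry, the list of rows, each a list of 7 numbers: the closure, from -1 (fully open) to 1 (shut), so that 0 is half open, then the shift along the tool's x, y, z in cm, then the turn, a rotation vector about the tool's x, y, z in degrees. In form: [[[gripper, dx, dy, dz, wx, wy, wz], ...]]. A call has 1 to 10 rows; each row shifts and turns the pose as measured when the row begins, along the tool's axes as they then stand; what a row does not reach is not made up. A row lasts 1/12 s, in which the tool goes at most 41.7 mm and 7.16 degrees, less where a joint would pass 70% of its speed; a pose out of reach is approached as far as the arm can. A call is refused whole if a number of a shift passes 4.17 or a number of a turn 7.16, either way. A call with a gripper value outside its range is refused whole. The fingers move at their own pace and stop on an object; "squeeze" is the grip in N (left out, the last holds). Time passes only in rows, so rows that do not move let the fingers close. It gives the time, the measured TCP pose, the force and the opening at its end, in the units of the state.
- bot.observe(): the state, without advancing time (a new reading comes with each control period).
- bot.snapshot(name): name is "scene" or "side" or "wrist"; returns a dict with "pixels" (480x640x3 uint8, blue, green, red), "fx", "fy", "cx", "cy" (pixels), "world_to_cam" (4x4, takes a point from world to camera coordinates). Camera axes: x right, y up, looking along -z (the intrinsics and any distortion apply to the point x, -y, -z); pixel columns grow to the right and rows downward; lengths in m; the calibration is good to about 2 mm. A picture is of the moment at which its call begins. There is no depth.
- bot.sign_off(): hands the job in, once; it reports no verdict.
The state is a dict: "time_s": time; "qpos": joint angles; "joint_vel": joint speeds; "tau": joint torques, N m; "tcp_pos": TCP position; "tcp_rot": TCP orientation; "contact_force": force on the tool from outside, world axes, zero at the start; "ft_torque": the same for the moment, N m; "grip_width": finger opening in m.
Only numpy, scipy, OpenCV 4.12 (cv2) and the standard library are available. Lean on these libraries where they do the work, as an engineer would, in place of code of your own. Each camera call takes 0.05 s, during which the arm holds its last target.

## Working session

There is one attempt and no reset: what is moved stays moved. The work goes in short steps, Python scripts to look and compute and a tool call to move; the robot and the scene stay as the last step left them, time stands still between calls to the robot, and variables do not carry over. Pictures are saved under pics/ and viewed, and the job is handed in when it is done.

Besides the shell and the picture viewer there is one more tool, called by a JSON object that holds its "method" and its "body". arm_command: Moves the arm, as the interface text tells. Its arguments: {"type":"object","properties":{"rows":{"type":"array","items":{"type":"array","items":{"type":"array","items":{"type":"number"}}}},"squeeze":{"type":"number"}},"required":["rows"]}

```bash
ls; mkdir -p pics; python3 - <<'E'
from cell import bot
import cv2
print(bot.observe(), bot.tips_ahead)
for n in ["scene","side","wrist"]:
    s=bot.snapshot(n); cv2.imwrite(f"pics/{n}0.png",s["pixels"]); print(n,s["fx"],s["fy"],s["cx"],s["cy"],s["world_to_cam"].round(4).tolist(), [k for k in s])
E
```

```text
pics
{'time_s': 0.0, 'qpos': array([ 1.16972623e+00,  3.79403797e-01,  1.73478058e+00,  6.77970309e-06,
        1.02845421e+00, -3.33007138e-02]), 'joint_vel': array([ 0.00054971, -0.00039225,  0.0001538 ,  0.00078794, -0.00195648,
       -0.00125172]), 'tau': array([ 9.40647406e-04, -7.63713169e+01, -4.34390008e+01,  6.51063211e-02,
        4.22266312e-02, -6.79908635e-05]), 'tcp_pos': array([0.25153289, 0.6528464 , 0.22429167]), 'tcp_rot': array([ 2.58972346e+00,  1.77747840e+00, -1.38944077e-03]), 'contact_force': array([-0.18525191,  0.24375261,  0.9092269 ]), 'ft_torque': array([-0.02686802,  0.01932755,  0.03285686]), 'grip_width': 0.09095439704271946} 0.011
scene 550.0424420779285 550.0424420779285 316.9071655453299 243.75620705478968 [[0.5911, 0.8066, 0.0072, -0.3586], [-0.5279, 0.3801, 0.7595, 0.2014], [0.6099, -0.4528, 0.6504, -1.5725], [0.0, 0.0, 0.0, 1.0]] ['pixels', 'fx', 'fy', 'cx', 'cy', 'world_to_cam']
side 537.1623527741565 537.1623527741565 313.9788502886572 229.29982395853034 [[0.886, -0.4637, 0.0056, -0.4955], [0.3255, 0.6304, 0.7047, -0.2974], [-0.3303, -0.6226, 0.7094, -1.2756], [0.0, 0.0, 0.0, 1.0]] ['pixels', 'fx', 'fy', 'cx', 'cy', 'world_to_cam']
wrist 427.7596645092331 427.7596645092331 321.4674720353524 235.36578449368167 [[0.3581, 0.9337, -0.0005, -0.6988], [-0.9061, 0.3474, -0.2416, 0.0285], [-0.2254, 0.087, 0.9704, -0.3885], [0.0, 0.0, 0.0, 1.0]] ['pixels', 'fx', 'fy', 'cx', 'cy', 'world_to_cam']
```

View pics/scene0.png

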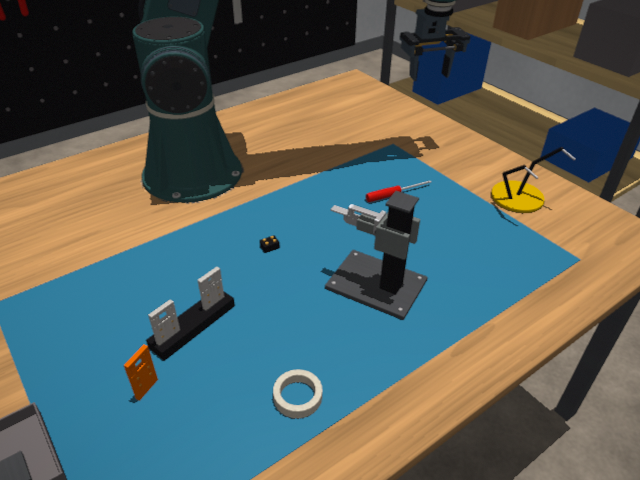

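View pics/side0.png

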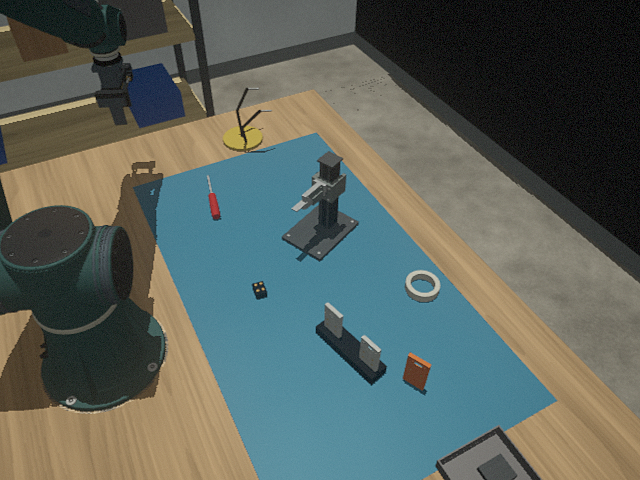

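View pics/wrist0.png

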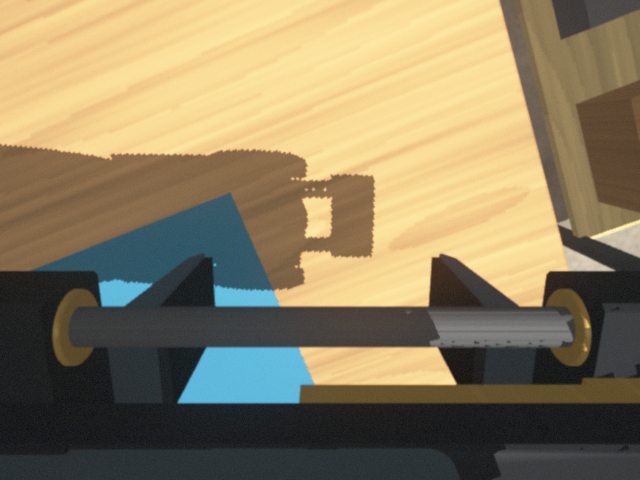

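```bash
python3 - <<'E'
import cv2, numpy as np
a=cv2.imread("pics/scene0.png");b=cv2.imread("pics/side0.png")
c=lambda im,x,y,w,h,k:cv2.resize(im[y:y+h,x:x+w],None,fx=k,fy=k,interpolation=cv2.INTER_CUBIC)
cv2.imwrite("pics/c1.png",c(a,115,255,130,150,4)); cv2.imwrite("pics/c2.png",c(b,305,290,135,110,5))
cv2.imwrite("pics/c3.png",c(a,320,185,115,135,4)); cv2.imwrite("pics/c4.png",c(b,275,145,95,120,5))
E
```

```text
(no output)
```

View pics/c1.png

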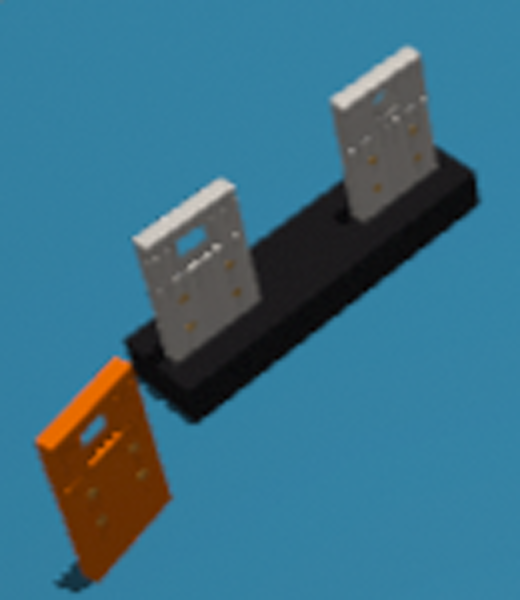

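View pics/c2.png

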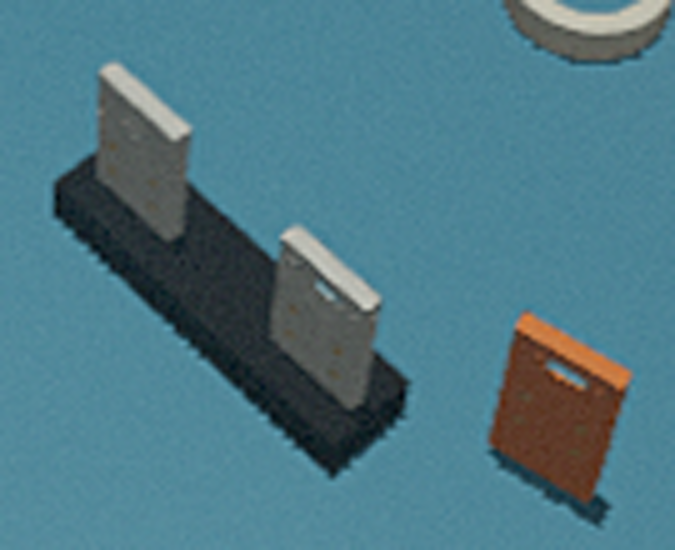

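View pics/c3.png

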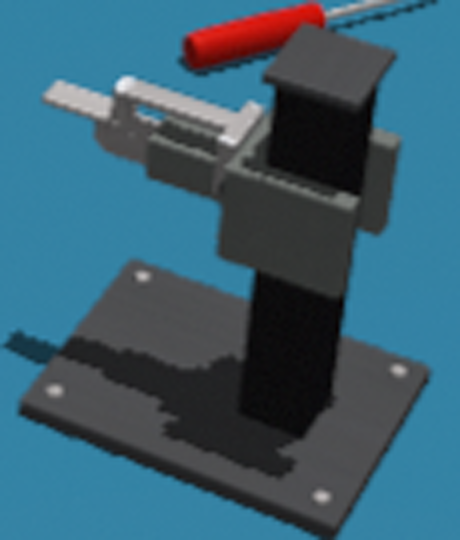

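View pics/c4.png

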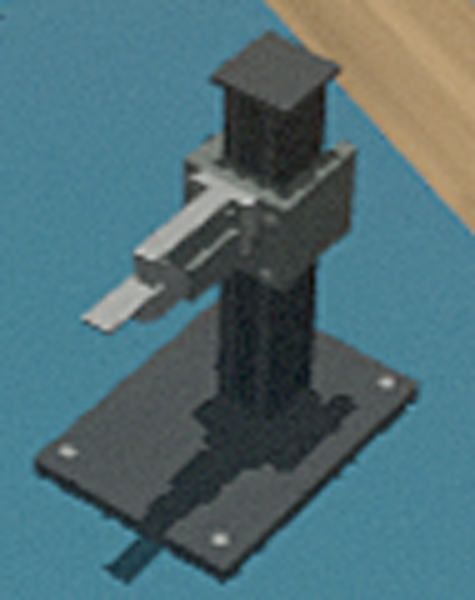

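```bash
cat > h.py <<'E'
import cv2, numpy as np
from scipy.spatial.transform import Rotation as R
class Cam:
    def __init__(s,d):
        s.im=d["pixels"]; s.K=np.array([[d["fx"],0,d["cx"]],[0,d["fy"],d["cy"]],[0,0,1.]]); s.T=np.array(d["world_to_cam"])
        s.C=np.linalg.inv(s.T)[:3,3]
    def ray(s,uv):
        uv=np.atleast_2d(uv).astype(float)
        d=np.c_[(uv[:,0]-s.K[0,2])/s.K[0,0],-(uv[:,1]-s.K[1,2])/s.K[1,1],-np.ones(len(uv))]
        return d@s.T[:3,:3]
    def plane(s,uv,z):
        d=s.ray(uv); return s.C+d*((z-s.C[2])/d[:,2])[:,None]
    def proj(s,p):
        q=np.atleast_2d(p)@s.T[:3,:3].T+s.T[:3,3]
        return np.c_[s.K[0,2]+s.K[0,0]*q[:,0]/-q[:,2], s.K[1,2]+s.K[1,1]*q[:,1]/q[:,2]]
def tri(ca,ua,cb,ub):
    out=[]
    for a,b in zip(np.atleast_2d(ua),np.atleast_2d(ub)):
        da=ca.ray(a)[0];db=cb.ray(b)[0]
        A=np.c_[da,-db]; t=np.linalg.lstsq(A,cb.C-ca.C,rcond=None)[0]
        p=ca.C+da*t[0];q=cb.C+db*t[1]; out.append(np.r_[(p+q)/2,np.linalg.norm(p-q)])
    return np.array(out)
E
python3 - <<'E'
from h import *
from cell import bot
A=Cam(bot.snapshot("scene"));B=Cam(bot.snapshot("side"))
for c,n in((A,"A"),(B,"B")):
    hsv=cv2.cvtColor(c.im,cv2.COLOR_BGR2HSV)
    # bright grey top faces
    m=((hsv[...,1]<60)&(hsv[...,2]>(175 if n=="A" else 150))).astype(np.uint8)
    k,l,st,ce=cv2.connectedComponentsWithStats(m)
    for i in range(1,k):
        if 25<st[i,4]<3000 and st[i,1]>140:
            r=cv2.minAreaRect(np.argwhere(l==i)[:,::-1].astype(np.float32))
            print(n,"bright",st[i],ce[i].round(1))
            ys,xs=np.where(l==i); P=c.plane(np.c_[xs,ys],0.106)
            rr=cv2.minAreaRect((P[:,:2]*1000).astype(np.float32)); print("   z106:",np.round(rr[0],1),np.round(rr[1],1),round(rr[2],1))
    m=((hsv[...,0]<20)&(hsv[...,1]>150)&(hsv[...,2]>80)).astype(np.uint8)
    k,l,st,ce=cv2.connectedComponentsWithStats(m)
    for i in range(1,k):
        if st[i,4]>60: print(n,"orange/red",st[i],ce[i].round(1),c.plane(ce[i],0.05).round(3))
E
```

```text
A bright [332 205  15   9  75] [339.4 209. ]
   z106: [490.1 150.1] [38.4 17.2] 25.0
A bright [349 204  36  17 136] [368.  211.5]
   z106: [528.7 194.6] [81.  38.7] 25.1
A bright [198 267  21  15  86] [208.2 273.7]
   z106: [ 505.5 -197. ] [ 9.7 50.6] 14.2
A bright [149 300  25  17  95] [160.5 307.5]
   z106: [ 534.9 -313.6] [ 9.3 51.6] 13.1
A bright [273 369  49  42 744] [297.3 390.1]
   z106: [ 834.6 -207.9] [78.4 79.1] 12.9
A orange/red [367 186  34  16 246] [382.  193.5] [[0.443 0.327 0.05 ]]
A orange/red [ 124  345   33   55 1016] [140.9 371.8] [[ 0.607 -0.394  0.05 ]]
B bright [207 175   6  18  36] [209.2 183.8]
   z106: [402.3 356.3] [79.5  5.9] 77.8
B bright [302 179  24  18 107] [312.9 187.7]
   z106: [656.2 205.7] [81.4 37.7] 13.8
B bright [291 201  15  10  67] [298.  205.5]
   z106: [589.7 154. ] [41.3 18.1] 23.1
B bright [406 270  35  27 365] [422.7 282.8]
   z106: [ 734.5 -230.9] [80.6 81.9] 62.6
B bright [325 302  18  16  87] [333.6 309.6]
   z106: [ 504.2 -200.9] [10.5 53. ] 14.8
B bright [361 335  20  17  98] [370.9 343. ]
   z106: [ 533.2 -317.6] [10.4 51.8] 14.3
B orange/red [209 193  11  22 133] [213.4 203.8] [[0.398 0.329 0.05 ]]
B orange/red [409 353  22  37 207] [419.9 369.4] [[ 0.617 -0.398  0.05 ]]
```

```bash
python3 - <<'E'
from h import *
from cell import bot
A=Cam(bot.snapshot("scene"));B=Cam(bot.snapshot("side"))
t=tri(A,[[339.4,209]],B,[[298,205.5]]); print("tab",t.round(4))
t2=tri(A,[[368,211.5]],B,[[312.9,187.7]]); print("bar",t2.round(4))
# plates check
print(tri(A,[[208.2,273.7],[160.5,307.5]],B,[[333.6,309.6],[370.9,343]]).round(4))
z=t[0,2]
for c,zz in((A,z),(B,z)):
    hsv=cv2.cvtColor(c.im,cv2.COLOR_BGR2HSV)
    m=((hsv[...,1]<60)&(hsv[...,2]>(175 if c is A else 150))).astype(np.uint8)
    k,l,st,ce=cv2.connectedComponentsWithStats(m)
    for i in range(1,k):
        if 60<st[i,4]<200 and 180<st[i,1]<215:
            ys,xs=np.where(l==i)
            for q in (z,z+.019):
              P=c.plane(np.c_[xs,ys],q)
              rr=cv2.minAreaRect((P[:,:2]*1000).astype(np.float32)); print(round(q,3),np.round(rr[0],1),np.round(rr[1],1),round(rr[2],1))
    # screws on foot
    m=((hsv[...,1]<70)&(hsv[...,2]>110)).astype(np.uint8)
    k,l,st,ce=cv2.connectedComponentsWithStats(m)
    for i in range(1,k):
        if 3<st[i,4]<40 and 205<st[i,1]<320 and 280<st[i,0]<430: print("screw?",st[i],ce[i].round(1),c.plane(ce[i],.012)[0].round(4))
E
```

```text
tab [[0.5585 0.0915 0.1721 0.0033]]
bar [[0.6167 0.1196 0.1887 0.0037]]
[[ 0.5049 -0.1988  0.1044  0.003 ]
 [ 0.5341 -0.3148  0.1037  0.0034]]
0.172 [558.   94.2] [34.9 15.7] 25.0
0.191 [577.5  78.1] [33.9 15.3] 25.0
0.172 [593.3 134.7] [74.  35.4] 25.1
0.191 [611.8 117.5] [72.  34.4] 25.1
screw? [354 213   6   3   8] [356.5 214.4] [0.4363 0.2507 0.012 ]
screw? [414 217   6   4  16] [416.2 218.8] [0.5394 0.3624 0.012 ]
screw? [358 219  15   6  16] [364.7 221.2] [0.4703 0.2496 0.012 ]
screw? [404 234   5   3  12] [406.1 234.8] [0.5711 0.2976 0.012 ]
screw? [354 253   4   2   8] [355.5 253.5] [0.5522 0.1526 0.012 ]
screw? [418 276   4   3  10] [419.2 277. ] [0.6978 0.2185 0.012 ]
screw? [331 281   5   3  12] [333.2 282.1] [0.5974 0.0515 0.012 ]
screw? [398 308   5   3  12] [400.1 308.8] [0.7439 0.1175 0.012 ]
0.172 [558.7  89.7] [38.7 17. ] 24.7
0.191 [549.8  71.1] [37.9 16.6] 24.7
screw? [350 220   4   3   7] [351.6 220.9] [0.7438 0.1138 0.012 ]
screw? [287 234   4   3   8] [288.2 234.8] [0.5532 0.1479 0.012 ]
screw? [317 252   4   2   8] [318.5 252.5] [0.5981 0.0472 0.012 ]
```

{"method": "arm_command", "body": {"rows": [[[-0.54,-1.8,0,-3.2,0,0,0],[-0.54,-1.9,0,-3.2,0,0,0],[-0.54,-1.9,0,-3.2,0,0,0],[-0.54,-1.9,0,-3.2,0,0,0],[-0.54,-0.1,4.0,0,0,0,3.7],[-0.54,-0.1,4.0,0,0,0,3.7],[-0.54,-0.1,4.0,0,0,0,3.7],[-0.54,-0.1,4.0,0,0,0,3.7],[-0.54,-0.1,4.0,0,0,0,3.7],[-0.54,-0.1,4.0,0,0,0,3.7]]]}}

```text
time_s: 1.18
tcp_pos: [0.4281, 0.4528, 0.3594]
tcp_rot: [2.887, 1.239, 0.002]
contact_force: [-0.4, 0.5, -0.4]
grip_width: 0.07
```

{"method": "arm_command", "body": {"rows": [[[-0.54,-0.1,4.0,0,0,0,3.8],[-0.54,-0.1,4.0,0,0,0,3.8],[-0.54,-0.1,4.0,0,0,0,3.8],[-0.54,-0.1,4.0,0,0,0,3.8],[-0.54,-0.1,4.0,0,0,0,3.8],[-0.54,-0.1,4.0,0,0,0,3.8],[-0.54,-0.1,4.0,0,0,0,3.8],[-0.54,-0.1,4.0,0,0,0,3.8],[-0.54,-0.1,4.0,0,0,0,3.8],[-0.54,-0.1,4.0,0,0,0,3.8]]]}}

```text
time_s: 2.02
tcp_pos: [0.6149, 0.0894, 0.3603]
tcp_rot: [-3.135, -0.178, -0.007]
contact_force: [0.8, -0.4, -0.0]
grip_width: 0.07
```

{"method": "arm_command", "body": {"rows": [[[-0.54,-0.1,4.0,0,0,0,3.8],[-0.54,-0.1,4.0,0,0,0,3.8],[-0.54,-0.1,4.0,0,0,0,3.8],[-0.54,-0.1,4.0,0,0,0,3.8],[-0.54,-0.1,4.0,0,0,0,3.8],[-0.54,-0.1,4.0,0,0,0,3.8],[-0.54,-0.1,4.0,0,0,0,3.8],[-0.54,-0.1,4.0,0,0,0,3.8],[-0.54,0,0,0,0,0,7],[-0.54,0,0,0,0,0,7]]]}}

```text
time_s: 2.85
tcp_pos: [0.5615, -0.2427, 0.3599]
tcp_rot: [-2.949, 1.076, -0.008]
contact_force: [-0.1, 0.2, -0.4]
grip_width: 0.0704
```

{"method": "arm_command", "body": {"rows": [[[-0.54,0,0,0,0,0,7],[-0.54,0,0,0,0,0,7],[-0.54,0,0,0,0,0,7],[-0.54,0,0,0,0,0,7],[-0.54,0,0,0,0,0,6],[-0.54,0,0,0,0,0,0]]]}}

```text
time_s: 3.35
tcp_pos: [0.5601, -0.2451, 0.36]
tcp_rot: [-2.484, 1.917, -0.007]
contact_force: [0.2, -0.1, -0.9]
grip_width: 0.0703
```

```bash
cat >> h.py <<'E'
def go(o,pos,yaw):
    """remaining move to TCP pos with tool down and tool x at yaw(deg): tool-frame shift cm, turn deg"""
    r=R.from_rotvec(o["tcp_rot"]); m=r.as_matrix()
    c,s=np.cos(np.radians(yaw)),np.sin(np.radians(yaw))
    t=np.c_[[c,s,0],[s,-c,0],[0,0,-1]]
    print("pos",o["tcp_pos"].round(4),"heading",round(np.degrees(np.arctan2(m[1,0],m[0,0])),2),"t",round(o["time_s"],2),"F",o["contact_force"].round(1))
    print("shift cm",(m.T@(np.array(pos)-o["tcp_pos"])*100).round(2),"turn",np.degrees(R.from_matrix(m.T@t).as_rotvec()).round(2))
E
python3 - <<'E'
from h import *
from cell import bot
go(bot.observe(),[.534,-.3155,.2],-76)
s=bot.snapshot("wrist"); cv2.imwrite("pics/w1.png",s["pixels"])
c=Cam(s); print(c.C, bot.observe()["tcp_pos"])
E
```

```text
pos [ 0.5601 -0.2451  0.36  ] heading -75.32 t 3.35 F [ 0.2 -0.1 -0.9]
shift cm [ 6.13  4.4  15.98] turn [-0.32 -0.07  0.68]
[ 0.62479686 -0.2289772   0.5195512 ] [ 0.56007723 -0.24503731  0.35993178]
```

View pics/w1.png

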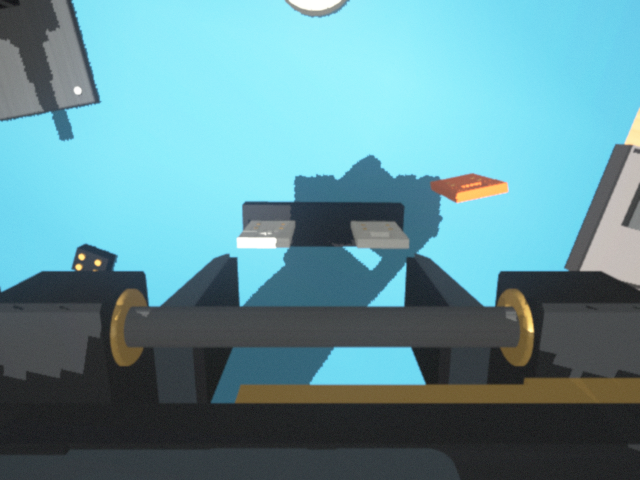

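```bash
python3 - <<'E'
import cv2
a=cv2.imread("pics/w1.png"); cv2.imwrite("pics/w1c.png",cv2.resize(a[195:265,225:425],None,fx=4,fy=4,interpolation=cv2.INTER_CUBIC))
E
```

```text
(no output)
```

View pics/w1c.png

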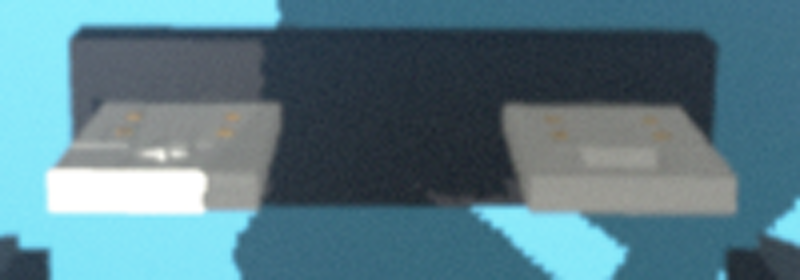

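```bash
python3 - <<'E'
from h import *
from cell import bot
c=Cam(bot.snapshot("wrist"))
q=np.array([[527,180],[735,180],[737,212],[530,212]])/4.+[225,195]-.4
P=c.plane(q,.106);print(P.round(4),P.mean(0).round(4))
d=P[1]-P[0];print(np.degrees(np.arctan2(d[1],d[0])),np.linalg.norm(d),np.linalg.norm(P[2]-P[1]))
q=np.array([[48,170],[268,170],[262,212],[50,212]])/4.+[225,195]-.4
P=c.plane(q,.106);print(P.mean(0).round(4))
E
```

```text
[[ 0.5327 -0.2898  0.106 ]
 [ 0.5462 -0.3399  0.106 ]
 [ 0.5384 -0.3429  0.106 ]
 [ 0.5249 -0.2928  0.106 ]] [ 0.5356 -0.3164  0.106 ]
-74.88105782084389 0.05187136790934754 0.008318048234192275
[ 0.5058 -0.2014  0.106 ]
```

{"method": "arm_command", "body": {"rows": [[[-0.54,3.0,2.2,4.0,-0.3,0,0.4],[-0.54,3.1,2.1,4.0,0,0,0],[-0.54,0,0,4.0,0,0,0],[-0.54,0,0,3.5,0,0,0],[-0.54,0,0,0,0,0,0]]]}}

```text
time_s: 3.87
tcp_pos: [0.5411, -0.3044, 0.2194]
tcp_rot: [-2.509, 1.889, -0.015]
contact_force: [-0.7, 1.3, -0.7]
grip_width: 0.0705
```

```bash
python3 - <<'E'
from h import *
from cell import bot
go(bot.observe(),[.5348,-.316,.078],-75.7)
s=bot.snapshot("wrist"); cv2.imwrite("pics/w2.png",s["pixels"])
E
```

```text
pos [ 0.5411 -0.3044  0.2194] heading -73.94 t 3.87 F [-0.7  1.3 -0.7]
shift cm [ 0.84  1.01 14.14] turn [-0.38 -0.41  1.76]
```

View pics/w2.png

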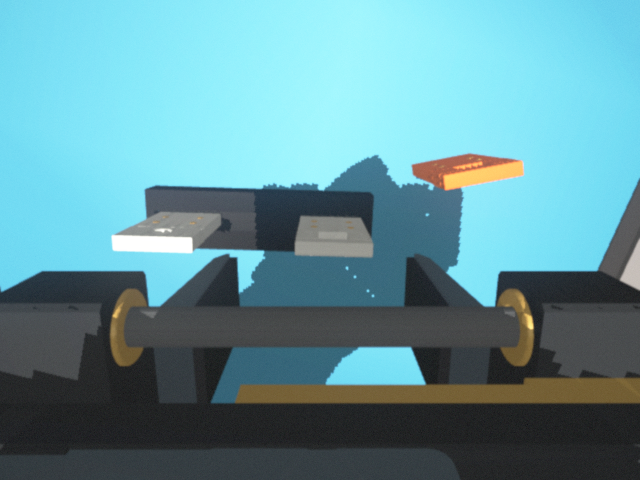

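The picture shows the jig plate's top at (334,250) with its square window at (332,234). The round-hole plate is at (150,240) and the orange decoy at (470,170). I take the one at (334,240).

{"method": "arm_command", "body": {"rows": [[[-0.54,0.8,1.0,3.5,-0.4,-0.4,1.8],[-0.54,0,0,3.0,0,0,0],[-0.54,0,0,0,0,0,0],[-0.54,0,0,0,0,0,0]]]}}

```text
time_s: 4.25
tcp_pos: [0.5403, -0.3179, 0.166]
tcp_rot: [-2.487, 1.918, -0.018]
contact_force: [0.4, 0.0, 1.6]
grip_width: 0.0701
```

```bash
python3 - <<'E'
from h import *
from cell import bot
go(bot.observe(),[.5348,-.316,.078],-75.7)
s=bot.snapshot("wrist"); cv2.imwrite("pics/w3.png",s["pixels"][180:280])
cv2.imwrite("pics/w3.png",cv2.resize(s["pixels"][190:270,240:440],None,fx=4,fy=4,interpolation=cv2.INTER_CUBIC))
E
```

```text
pos [ 0.5403 -0.3179  0.166 ] heading -75.3 t 4.25 F [0.4 0.  1.6]
shift cm [-0.4   0.55  8.79] turn [-0.45 -0.5   0.4 ]
```

View pics/w3.png

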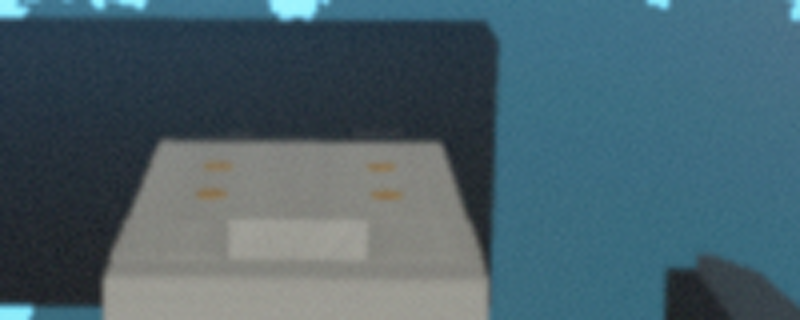

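```bash
python3 - <<'E'
from h import *
from cell import bot
c=Cam(bot.snapshot("wrist"))
q=np.array([[105,275],[488,275]])/4.+[240,190]-.4
P=c.plane(q,.106);print(P.round(4)); m=P.mean(0)
# edge at +half thickness: centre is 5mm further in tool y dir away
d=P[1]-P[0];u=d[:2]/np.linalg.norm(d[:2]);print(np.degrees(np.arctan2(u[1],u[0])),np.linalg.norm(d))
for sgn in(1,-1): print(m[:2]+sgn*.005*np.array([u[1],-u[0]]))
E
```

```text
[[ 0.534  -0.2904  0.106 ]
 [ 0.547  -0.34    0.106 ]]
-75.35917307656946 0.0512966284592585
[ 0.53564466 -0.31644861]
[ 0.54531995 -0.31392102]
```

{"method": "arm_command", "body": {"rows": [[[-0.54,-0.4,0.5,2.2,-0.5,-0.5,0.3],[-0.54,0,0,2.2,0,0,0],[-0.54,0,0,2.2,0,0,0],[-0.54,0,0,0,0,0,0]]]}}

```text
time_s: 4.68
tcp_pos: [0.5397, -0.3173, 0.1076]
tcp_rot: [-2.484, 1.922, -0.021]
contact_force: [-1.3, -0.3, -0.6]
grip_width: 0.0703
```

```bash
python3 - <<'E'
from h import *
from cell import bot
go(bot.observe(),[.535,-.316,.078],-75.6)
E
```

```text
pos [ 0.5397 -0.3173  0.1076] heading -75.45 t 4.68 F [-1.3 -0.3 -0.6]
shift cm [-0.27  0.45  2.95] turn [-0.49 -0.58  0.15]
```

{"method": "arm_command", "body": {"rows": [[[-0.54,-0.3,0.5,1.0,-0.5,-0.6,0.1],[-0.54,-0.3,0.5,1.0,-0.5,-0.6,0.1],[-0.54,-0.1,0.2,0.7,-0.3,-0.4,0],[-0.54,0,0,0.3,0,0,0],[-0.54,0,0,0,0,0,0]]]}}

```text
time_s: 5.1
tcp_pos: [0.5272, -0.314, 0.08]
tcp_rot: [-2.482, 1.925, 0.034]
contact_force: [0.2, -0.4, -0.2]
grip_width: 0.0702
```

```bash
python3 - <<'E'
from h import *
from cell import bot
go(bot.observe(),[.535,-.316,.078],-75.6)
E
```

```text
pos [ 0.5272 -0.314   0.08  ] heading -75.61 t 5.1 F [ 0.2 -0.4 -0.2]
shift cm [ 0.39 -0.71  0.19] turn [ 0.76  1.   -0.  ]
```

{"method": "arm_command", "body": {"rows": [[[-0.54,0.2,-0.3,0.1,0.4,0.5,0],[-0.54,0.2,-0.3,0.1,0.4,0.5,0],[-0.54,0,-0.1,0,0,0,0],[-0.54,0,0,0,0,0,0]]]}}

```text
time_s: 5.43
tcp_pos: [0.5366, -0.317, 0.0791]
tcp_rot: [-2.482, 1.925, -0.008]
contact_force: [0.1, 0.6, -0.1]
grip_width: 0.07
```

```bash
python3 - <<'E'
from h import *
from cell import bot
go(bot.observe(),[.535,-.316,.078],-75.6)
E
```

```text
pos [ 0.5366 -0.317   0.0791] heading -75.61 t 5.43 F [ 0.1  0.6 -0.1]
shift cm [-0.14  0.13  0.11] turn [-0.21 -0.2  -0.01]
```

{"method": "arm_command", "body": {"rows": [[[-0.54,-0.1,0.1,0.1,-0.1,-0.1,0],[-0.54,-0.05,0.05,0.05,-0.1,-0.1,0],[-0.54,0,0,0,0,0,0],[-0.4,0,0,0,0,0,0],[-0.3,0,0,0,0,0,0],[-0.2,0,0,0,0,0,0],[-0.1,0,0,0,0,0,0],[0.2,0,0,0,0,0,0],[0.2,0,0,0,0,0,0]]], "squeeze": 20}}

```text
time_s: 6.18
tcp_pos: [0.5349, -0.3158, 0.078]
tcp_rot: [-2.482, 1.925, -0.001]
contact_force: [0.1, -0.2, -0.2]
grip_width: 0.0521
```

```bash
python3 - <<'E'
from h import *
from cell import bot
o=bot.observe(); print(o["grip_width"])
go(o,[.535,-.316,.078],-75.6)
E
```

```text
0.052081298964331176
pos [ 0.5349 -0.3158  0.078 ] heading -75.6 t 6.18 F [ 0.1 -0.2 -0.2]
shift cm [ 0.02 -0.   -0.  ] turn [-0.02 -0.01  0.  ]
```

{"method": "arm_command", "body": {"rows": [[[0.2,0,0,0,0,0,0],[0.2,0,0,-0.5,0,0,0],[0.2,0,0,-1,0,0,0],[0.2,0,0,-2,0,0,0],[0.2,0,0,-3,0,0,0],[0.2,0,0,-3,0,0,0],[0.2,0,0,-2,0,0,0],[0.2,0,0,-1,0,0,0],[0.2,0,0,0,0,0,0],[0.2,0,0,0,0,0,0]]], "squeeze": 40}}

```text
time_s: 7.02
tcp_pos: [0.5339, -0.3153, 0.2119]
tcp_rot: [-2.482, 1.926, 0.001]
contact_force: [-1.2, -0.4, -0.9]
grip_width: 0.0514
```

```bash
python3 - <<'E'
from h import *
from cell import bot
o=bot.observe(); print(o["grip_width"])
# under_tab approach point: 10cm in front
ax=np.array([np.cos(np.radians(24.4)),np.sin(np.radians(24.4))]); col=np.array([.6787,.1463])
for d in(-.137,-.23,-.093): print(d,col+d*ax)
p=col-.25*ax
go(o,[*p,.2],-65.6)
for n in("side","wrist"): cv2.imwrite(f"pics/{n}4.png",bot.snapshot(n)["pixels"])
E
```

```text
0.051408796584451376
-0.137 [0.55393634 0.08970469]
-0.23 [0.46924276 0.05128598]
-0.093 [0.59400642 0.10788129]
pos [ 0.5339 -0.3153  0.2119] heading -75.6 t 7.02 F [-1.2 -0.4 -0.9]
shift cm [-36.77  -0.88   1.21] turn [  0.02   0.03 -10.  ]
```

View pics/side4.png

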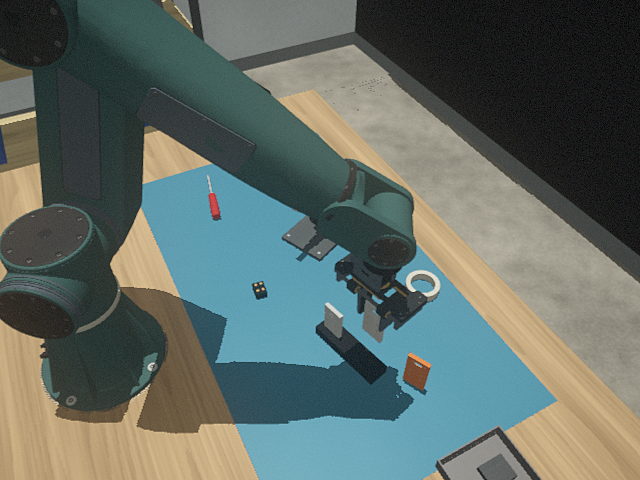

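View pics/wrist4.png

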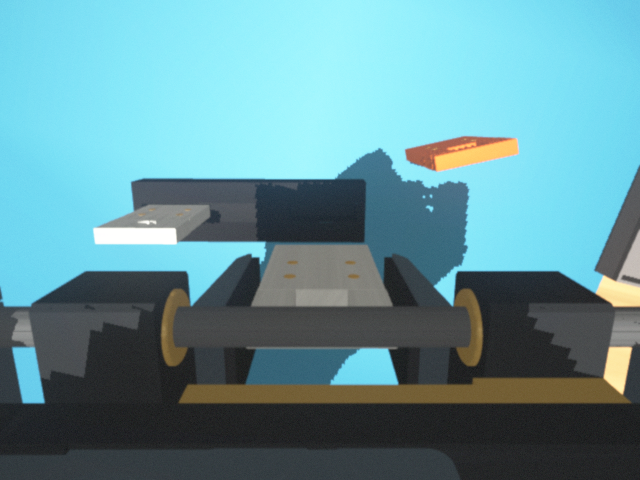

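{"method": "arm_command", "body": {"rows": [[[0.2,-2,0,0,0,0,-1],[0.2,-3.5,0,0,0,0,-1],[0.2,-3.8,0,0,0,0,-2],[0.2,-3.8,0,0,0,0,-2],[0.2,-3.8,0,0,0,0,-2],[0.2,-3.8,0,0,0,0,-1],[0.2,-3.8,0,0,0,0,-1],[0.2,-3,0,0,0,0,0],[0.2,-2,0,0,0,0,0],[0.2,0,0,0,0,0,0]]]}}

```text
time_s: 7.95
tcp_pos: [0.4199, -0.0274, 0.1979]
tcp_rot: [2.639, -1.692, -0.035]
contact_force: [0.6, -0.1, -0.9]
grip_width: 0.0517
```

```bash
python3 - <<'E'
from h import *
from cell import bot
o=bot.observe(); print(o["grip_width"])
ax=np.array([np.cos(np.radians(24.4)),np.sin(np.radians(24.4))]); col=np.array([.6787,.1463])
p=col-.25*ax
go(o,[*p,.2],-65.6)
for n in("wrist",): cv2.imwrite(f"pics/{n}5.png",bot.snapshot(n)["pixels"])
E
```

```text
0.05169702474269052
pos [ 0.4199 -0.0274  0.1979] heading -65.34 t 7.95 F [ 0.6 -0.1 -0.9]
shift cm [-5.11 -5.76 -0.23] turn [0.99 0.9  0.26]
```

View pics/wrist5.png

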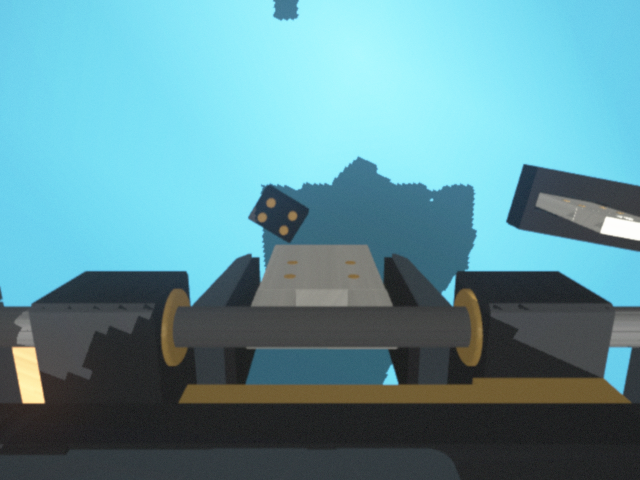

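{"method": "arm_command", "body": {"rows": [[[0.2,-1.0,-1.2,0,0.3,0.3,0.1],[0.2,-1.5,-1.7,0,0.3,0.3,0.1],[0.2,-1.5,-1.7,-0.1,0.2,0.2,0.1],[0.2,-0.8,-0.9,-0.1,0.1,0.1,0],[0.2,-0.3,-0.3,0,0,0,0],[0.2,0,0,0,0,0,0],[0.2,0,0,0,0,0,0]]]}}

```text
time_s: 8.58
tcp_pos: [0.4539, 0.0411, 0.195]
tcp_rot: [2.634, -1.702, -0.008]
contact_force: [0.4, 0.4, -0.7]
grip_width: 0.0515
```

```bash
python3 - <<'E'
from h import *
from cell import bot
o=bot.observe(); print(o["grip_width"])
ax=np.array([np.cos(np.radians(24.4)),np.sin(np.radians(24.4))]); col=np.array([.6787,.1463])
p=col-.25*ax
go(o,[*p,.2],-65.6)
for n in("wrist","scene","side"): cv2.imwrite(f"pics/{n}6.png",bot.snapshot(n)["pixels"])
E
```

```text
0.05150935044216307
pos [0.4539 0.0411 0.195 ] heading -65.75 t 8.58 F [ 0.4  0.4 -0.7]
shift cm [-0.29  0.19 -0.49] turn [ 0.43  0.07 -0.15]
```

View pics/wrist6.png

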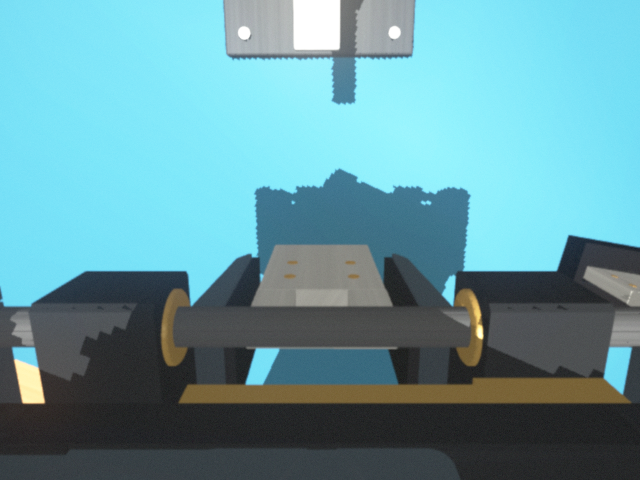

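View pics/scene6.png

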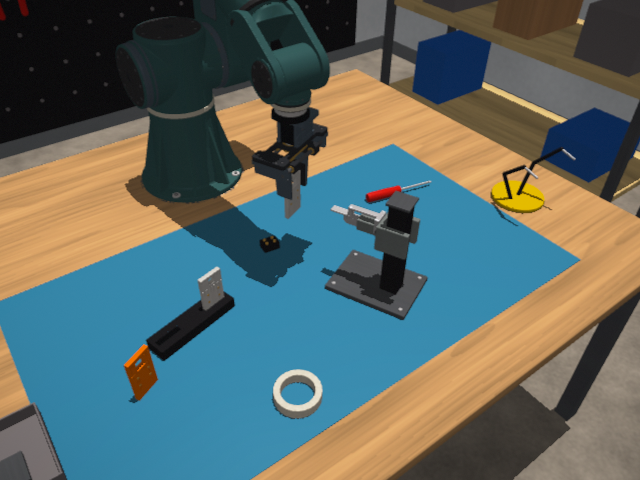

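View pics/side6.png

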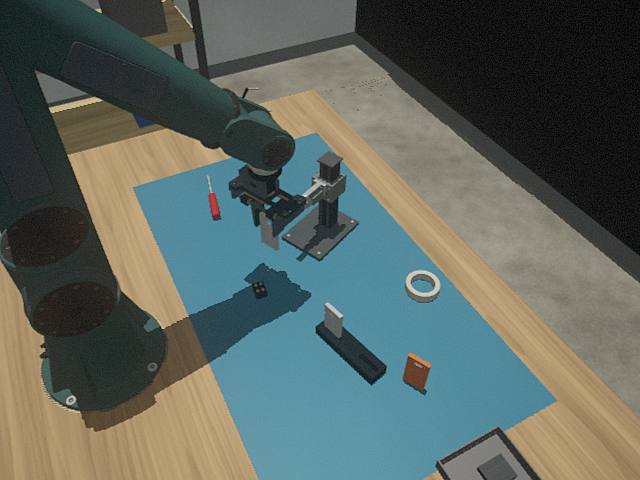

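```bash
python3 - <<'E'
from h import *
from cell import bot
A=Cam(bot.snapshot("scene"));B=Cam(bot.snapshot("side"));W=Cam(bot.snapshot("wrist"))
t=tri(A,[[355.5,253.5],[333.2,282.1],[400.1,308.8]],B,[[288.2,234.8],[318.5,252.5],[351.6,220.9]]); print(t.round(4))
# subpixel tab edges wrist
g=cv2.cvtColor(W.im,cv2.COLOR_BGR2GRAY).astype(int)
print(g[20,284:350]); print(g[40:56,315])
c=lambda im,x,y,w,h,k:cv2.resize(im[y:y+h,x:x+w],None,fx=k,fy=k,interpolation=cv2.INTER_CUBIC)
cv2.imwrite("pics/a7.png",c(A.im,325,190,100,75,8)); 
cv2.imwrite("pics/b7.png",c(cv2.imread("pics/side0.png"),285,145,70,75,8))
E
```

```text
[[0.5533 0.1503 0.012  0.0037]
 [0.5984 0.0495 0.0119 0.0035]
 [0.7445 0.116  0.0115 0.003 ]]
[183 186 184 185 186 183 184 183 183 220 254 255 255 255 255 255 255 255
 255 255 255 255 255 255 255 255 255 255 255 255 255 255 255 255 255 255
 255 255 255 255 255 255 255 255 255 255 255 255 255 255 255 255 255 255
 254 225 148 119 118 116 118 118 117 115 115 115]
[255 255 255 255 255 255 255 255 255 238 183 175 179 166 144 122]
```

View pics/a7.png

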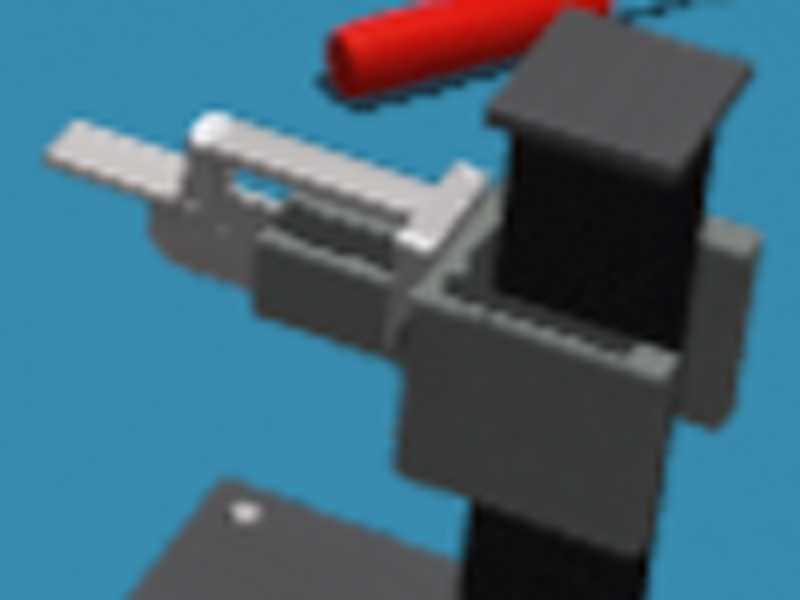

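View pics/b7.png

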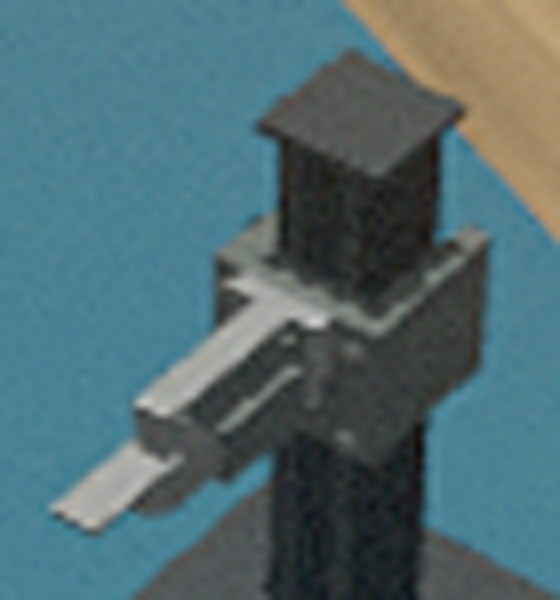

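```bash
python3 - <<'E'
from h import *
from cell import bot
A=Cam(bot.snapshot("scene"));B=Cam(bot.snapshot("side"));W=Cam(bot.snapshot("wrist"))
f=lambda x,y,ox,oy:(ox+x/8-.44,oy+y/8-.44)
a=[f(80,120,325,190),f(45,155,325,190)]; b=[f(50,510,285,145),f(97,528,285,145)]
t=tri(A,a,B,b); print(t.round(4), t.mean(0).round(4))
# column cap corners: scene leftmost (487,110), top (570,10), right(752,70) ; side: left (258,122), top(352,50), right (462,108)
# scene: -> tower dirs ; print plane at various z for center of cap
ca=np.mean([f(487,110,325,190),f(752,70,325,190),f(570,8,325,190),f(690,170,325,190)],0)
cb=np.mean([f(258,122,285,145),f(462,108,285,145),f(352,50,285,145),f(380,175,285,145)],0)
print("cap",tri(A,ca,B,cb).round(4))
w=[(292.5,48.7),(339.9,48.7)]
for z in(.165,.17,.175,.18):
  P=W.plane(w,z); print(z,P[:,:2].round(4).tolist(),P.mean(0)[:2].round(4),np.linalg.norm(P[1]-P[0]).round(4))
# wrist x scene/side triangulation of tip corners: wrist right = -y
print(tri(A,a,W,w).round(4)); print(tri(B,b,W,w).round(4))
E
```

```text
[[0.5384 0.0936 0.1699 0.0048]
 [0.5469 0.0759 0.1721 0.0032]] [0.5427 0.0847 0.171  0.004 ]
cap [[0.6818 0.1474 0.2425 0.0039]]
0.165 [[0.5399, 0.0923], [0.5479, 0.0745]] [0.5439 0.0834] 0.0195
0.17 [[0.5393, 0.0916], [0.5471, 0.0743]] [0.5432 0.083 ] 0.019
0.175 [[0.5387, 0.091], [0.5463, 0.0742]] [0.5425 0.0826] 0.0185
0.18 [[0.538, 0.0904], [0.5454, 0.074]] [0.5417 0.0822] 0.018
[[0.5396 0.0924 0.1733 0.0029]
 [0.5471 0.0752 0.174  0.0025]]
[[0.5391 0.092  0.168  0.0009]
 [0.5469 0.0743 0.1714 0.    ]]
```

{"method": "arm_command", "body": {"rows": [[[0.2,0,0,1,0.2,0,0],[0.2,0,0,1.6,0.2,0,0],[0.2,0,0,1.6,0,0,0],[0.2,0,0,1.0,0,0,0],[0.2,0,0,0.5,0,0,0],[0.2,0,0,0,0,0,0],[0.2,0,0,0,0,0,0]]]}}

```text
time_s: 9.62
tcp_pos: [0.455, 0.0413, 0.1379]
tcp_rot: [-2.636, 1.704, -0.004]
contact_force: [-0.1, 0.6, -1.3]
grip_width: 0.0518
```

```bash
cat >> h.py <<'E'
AX=np.array([np.cos(np.radians(24.4)),np.sin(np.radians(24.4))]); COL=np.array([.681,.147])
def tw(x,y=0): return COL+x*AX+y*np.array([-AX[1],AX[0]])
def where(o):
    d=o["tcp_pos"][:2]-COL; print("tower x,y mm",(1000*d@AX).round(1),(1000*d@np.array([-AX[1],AX[0]])).round(1),"z",o["tcp_pos"][2].round(4))
E
python3 - <<'E'
from h import *
from cell import bot
o=bot.observe(); where(o); go(o,[*tw(-.137),.136],-65.6)
E
```

```text
tower x,y mm -249.5 -2.9 z 0.1379
pos [0.455  0.0413 0.1379] heading -65.77 t 9.62 F [-0.1  0.6 -1.3]
shift cm [ -0.33 -11.24   0.24] turn [-0.22 -0.02 -0.17]
```

{"method": "arm_command", "body": {"rows": [[[0.2,-0.1,-0.8,0,-0.1,0,-0.1],[0.2,-0.1,-1.4,0.1,-0.1,0,-0.1],[0.2,-0.1,-1.4,0.1,0,0,0],[0.2,0,-0.9,0,0,0,0],[0.2,0,-0.4,0,0,0,0],[0.2,0,0,0,0,0,0],[0.2,0,0,0,0,0,0]]]}}

```text
time_s: 10.2
tcp_pos: [0.5061, 0.0676, 0.1392]
tcp_rot: [-2.639, 1.698, -0.007]
contact_force: [0.3, 0.5, -2.0]
grip_width: 0.0518
```

```bash
python3 - <<'E'
from h import *
from cell import bot
o=bot.observe(); where(o); go(o,[*tw(-.137),.136],-65.6)
for n in("wrist","scene"): cv2.imwrite(f"pics/{n}8.png",bot.snapshot(n)["pixels"])
a=cv2.imread("pics/scene8.png");cv2.imwrite("pics/scene8.png",cv2.resize(a[140:320,240:440],None,fx=3,fy=3,interpolation=cv2.INTER_CUBIC))
E
```

```text
tower x,y mm -192.1 -0.1 z 0.1392
pos [0.5061 0.0676 0.1392] heading -65.52 t 10.2 F [ 0.3  0.5 -2. ]
shift cm [-0.   -5.51  0.34] turn [-0.29 -0.13  0.08]
```

View pics/wrist8.png

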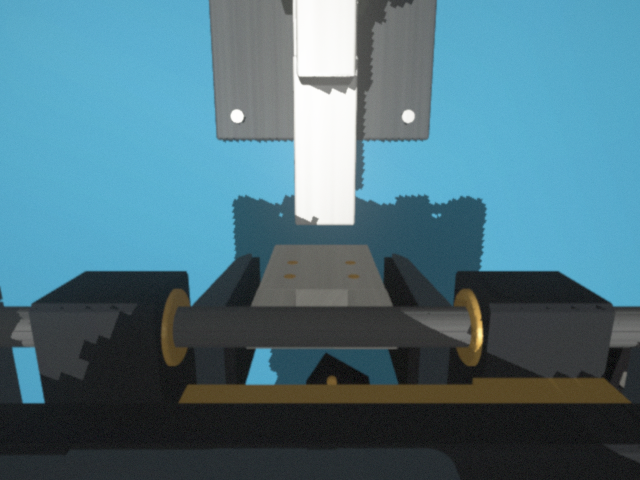

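View pics/scene8.png

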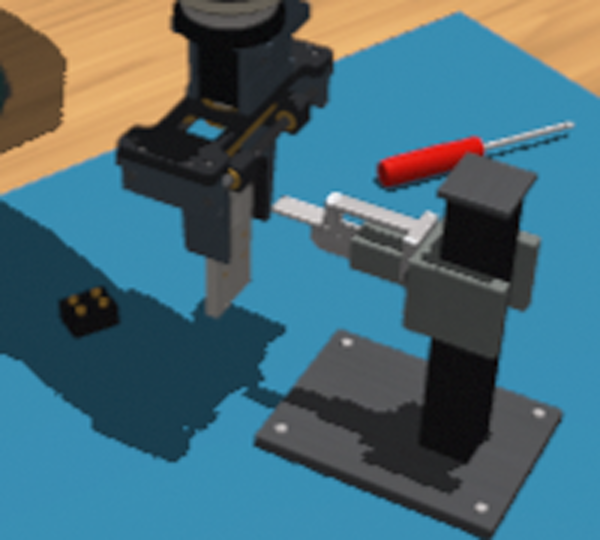

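```bash
python3 - <<'E'
from h import *
from cell import bot
W=Cam(bot.snapshot("wrist")); o=bot.observe(); g=cv2.cvtColor(W.im,cv2.COLOR_BGR2GRAY).astype(float)
m=R.from_rotvec(o["tcp_rot"]).as_matrix()
def edge(row,lo,hi,thr=215):
    l=g[row]; 
    i=[c for c in range(lo,hi) if (l[c]<thr)!=(l[c+1]<thr)]
    return [c+(thr-l[c])/(l[c+1]-l[c]) for c in i]
for row in (220,200,180,160,140,120,100,85,60,40,20,5):
    e=edge(row,270,380)
    L,Rr=e[0],e[-1]; z=.174 if row>80 else .193
    P=W.plane([[L,row],[Rr,row]],z); q=(P-o["tcp_pos"])@m
    print(row,np.round([L,Rr],1),"tool mm L",(q[0]*1e3).round(1),"R",(q[1]*1e3).round(1),"mid x",(q[:,0].mean()*1e3).round(2),"w",((q[1]-q[0])[0]*1e3).round(1), "n",len(e))
# plate window & bottom edges
for row in (246,260,275,285):
    print(row,edge(row,255,300,130)[:3],edge(row,340,400,130)[-3:])
print(g[296:306,320], g[298,285:360])
E
```

```text
220 [311.5 352.9] tool mm L [ -2.  -41.3 -34.7] R [ 10.3 -41.3 -34.7] mid x 4.17 w 12.3 n 2
200 [294.9 353.5] tool mm L [ -6.9 -47.3 -34.7] R [ 10.4 -47.3 -34.7] mid x 1.76 w 17.2 n 2
180 [294.7 353.8] tool mm L [ -6.8 -53.2 -34.7] R [ 10.3 -53.2 -34.7] mid x 1.75 w 17.2 n 2
160 [294.2 354.2] tool mm L [ -6.9 -58.9 -34.7] R [ 10.4 -58.9 -34.6] mid x 1.73 w 17.3 n 2
140 [293.8 354.7] tool mm L [ -6.9 -64.5 -34.6] R [ 10.4 -64.6 -34.6] mid x 1.72 w 17.3 n 2
120 [293.8 355. ] tool mm L [ -6.9 -70.  -34.6] R [ 10.4 -70.1 -34.6] mid x 1.74 w 17.2 n 2
100 [293.5 355.3] tool mm L [ -6.9 -75.4 -34.6] R [ 10.3 -75.4 -34.5] mid x 1.73 w 17.2 n 2
85 [293.  314.1] tool mm L [ -7.  -79.4 -34.6] R [ -1.1 -79.4 -34.6] mid x -4.05 w 5.8 n 2
60 [292.8 353.9] tool mm L [ -5.7 -83.  -53.5] R [  8.4 -83.1 -53.5] mid x 1.34 w 14.1 n 2
40 [292.9 354.2] tool mm L [ -5.6 -87.3 -53.5] R [  8.4 -87.4 -53.5] mid x 1.39 w 14.0 n 2
20 [292.6 354.6] tool mm L [ -5.6 -91.5 -53.5] R [  8.4 -91.5 -53.5] mid x 1.38 w 14.0 n 2
5 [292.8 354.7] tool mm L [ -5.6 -94.6 -53.5] R [  8.4 -94.6 -53.5] mid x 1.4 w 13.9 n 2
246 [] []
260 [] []
275 [] []
285 [] []
[126. 123. 124. 122. 124. 126. 123. 124. 124. 113.] [107. 107. 107. 108. 107. 107. 108. 107. 106. 105. 110. 124. 129. 130.
 127. 126. 126. 126. 126. 125. 126. 123. 123. 122. 123. 126. 125. 125.
 121. 124. 127. 128. 124. 128. 122. 124. 122. 124. 125. 125. 124. 124.
 127. 127. 127. 125. 126. 130. 126. 131. 127. 127. 124. 123. 123. 125.
 130. 125. 127. 125. 129. 126. 118. 108. 104. 105. 103. 104. 104. 105.
 106. 105. 107. 107. 107.]
```

```bash
python3 - <<'E'
from h import *
from cell import bot
W=Cam(bot.snapshot("wrist")); o=bot.observe(); g=cv2.cvtColor(W.im,cv2.COLOR_BGR2GRAY).astype(float)
m=R.from_rotvec(o["tcp_rot"]).as_matrix()
print("cam in tool",((W.C-o["tcp_pos"])@m*1e3).round(1), "fwd",(-W.T[2,:3]@m).round(4),"right",(W.T[0,:3]@m).round(4))
# window patch edges
for row in (293,296,300,303):
    l=g[row]; thr=116
    i=[c+(thr-l[c])/(l[c+1]-l[c]) for c in range(285,360) if (l[c]<thr)!=(l[c+1]<thr)]
    P=W.plane([[i[0],row],[i[-1],row]],o["tcp_pos"][2]-.0025); q=(P-o["tcp_pos"])@m*1e3
    print(row,i[0],i[-1],q.round(1).tolist(),q[:,0].mean())
for row in (248,255,265): print(row,g[row,250:285:1].astype(int),g[row,362:392].astype(int))
E
```

```text
cam in tool [   1.   -67.5 -159.3] fwd [-0.      0.2414  0.9704] right [ 1.0e+00 -1.7e-03  4.0e-04]
293 296.0 346.42857142857144 [[-9.3, -3.3, 2.5], [11.1, -3.3, 2.5]] 0.9078536707718312
296 296.4 346.3333333333333 [[-9.1, -2.0, 2.5], [11.1, -2.0, 2.5]] 0.971349385173883
300 295.7647058823529 346.625 [[-9.4, -0.3, 2.5], [11.2, -0.3, 2.5]] 0.9046041752269467
303 296.5 346.25 [[-9.1, 1.0, 2.5], [11.1, 1.0, 2.5]] 0.9795918889471915
248 [ 76  76  77  71  76  74  75  71  73  75  76  73  70  74  77  77  76  74
  77  74  75  75  77  85 101 107 106 104 106 103 104 104 102 104 102] [103 102 102 103 102 100  95  86  78  74  78  74  75  74  73  73  75  74
  75  72  71  73  75  70  73  72  73  70  74  73]
255 [ 52  62  67  71  71  72  71  76  73  73  74  72  70  73  72  75  74  75
  75  75  83 100 103 104 104 107 100 101 101 104 103 103 102 106 103] [105 102 102 103 100 105 103 102  99  90  79  79  77  77  69  73  73  72
  69  73  77  73  70  72  74  76  71  71  73  65]
265 [ 33  29  39  34  36  33  34  38  34  47  66  68  70  74  73  76  77  93
 102 108 100 100 102 103 103 103 105 104 101 104 104 102 103 100 101] [104 101 101 103  99 102 101 101 101 101 101 101 101  91  80  70  74  76
  73  71  71  65  43  33  28  36  27  24  25  29]
```

{"method": "arm_command", "body": {"rows": [[[0.2,0.03,0,0.2,-0.15,-0.07,0],[0.2,0.03,0,0.2,-0.15,-0.06,0],[0.2,0,0,0,0,0,0],[0.2,0,-0.8,0,0,0,0],[0.2,0,-1.2,0,0,0,0],[0.2,0,-1.2,0,0,0,0],[0.2,0,-0.8,0,0,0,0],[0.2,0,0,0,0,0,0],[0.2,0,0,0,0,0,0]]]}}

```text
time_s: 11.15
tcp_pos: [0.5462, 0.0848, 0.1346]
tcp_rot: [2.641, -1.701, -0.001]
contact_force: [0.8, 0.5, -1.3]
grip_width: 0.0519
```

```bash
python3 - <<'E'
from h import *
from cell import bot
o=bot.observe(); where(o); go(o,[*tw(-.137,-.0006),.136],-65.5)
for n in("wrist",): cv2.imwrite(f"pics/{n}9.png",bot.snapshot(n)["pixels"])
E
```

```text
tower x,y mm -148.5 -1.0 z 0.1346
pos [0.5462 0.0848 0.1346] heading -65.59 t 11.15 F [ 0.8  0.5 -1.3]
shift cm [-0.04 -1.15 -0.14] turn [ 0.04  0.01 -0.09]
```

View pics/wrist9.png

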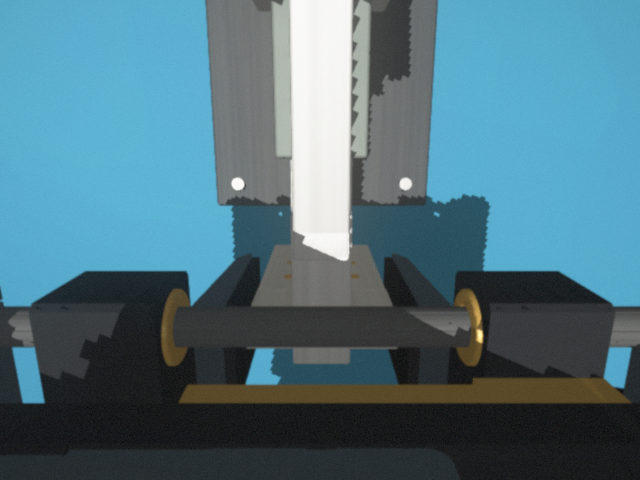

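{"method": "arm_command", "body": {"rows": [[[0.2,0,-0.4,0,0,0,0],[0.2,0,-0.5,0,0,0,0],[0.2,0,-0.25,0,0,0,0],[0.2,0,0,0,0,0,0],[0.2,0,0,0,0,0,0]]]}}

```text
time_s: 11.62
tcp_pos: [0.5569, 0.0897, 0.1344]
tcp_rot: [2.64, -1.701, -0.002]
contact_force: [-0.3, -1.3, -1.5]
grip_width: 0.0519
```

```bash
python3 - <<'E'
from h import *
from cell import bot
o=bot.observe(); where(o); go(o,[*tw(-.137,-.0006),.153],-65.5)
c=lambda im,x,y,w,h,k:cv2.resize(im[y:y+h,x:x+w],None,fx=k,fy=k,interpolation=cv2.INTER_CUBIC)
cv2.imwrite("pics/s10.png",np.hstack([c(bot.snapshot("scene")["pixels"],280,150,140,140,3),c(bot.snapshot("side")["pixels"],245,140,120,140,3)]))
E
```

```text
tower x,y mm -136.7 -0.9 z 0.1344
pos [0.5569 0.0897 0.1344] heading -65.6 t 11.62 F [-0.3 -1.3 -1.5]
shift cm [-0.03  0.03 -1.86] turn [ 0.07  0.03 -0.1 ]
```

View pics/s10.png

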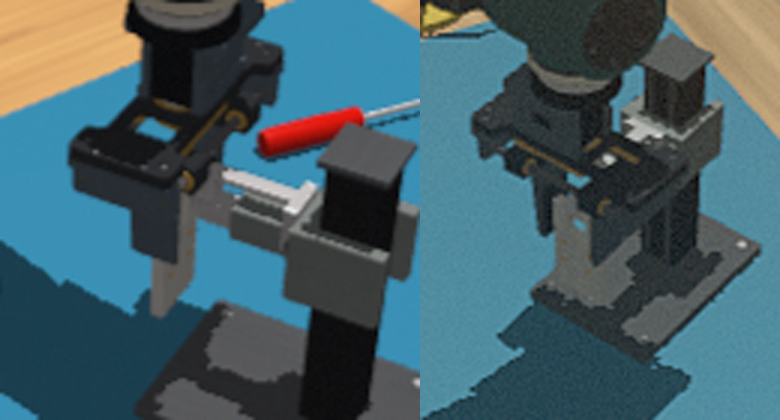

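{"method": "arm_command", "body": {"rows": [[[0.2,0,0,-0.4,0,0,0],[0.2,0,0,-0.5,0,0,0],[0.2,0,0,-0.5,0,0,0],[0.2,0,0,-0.3,0,0,0],[0.2,0,0,-0.1,0,0,0],[0.2,0,0,0,0,0,0],[0.2,0,0,0,0,0,0]]]}}

```text
time_s: 12.3
tcp_pos: [0.5565, 0.0894, 0.1552]
tcp_rot: [2.64, -1.702, -0.001]
contact_force: [0.0, 1.1, -1.3]
grip_width: 0.0517
```

```bash
python3 - <<'E'
from h import *
from cell import bot
o=bot.observe(); where(o); go(o,[*tw(-.137,-.0006),.153],-65.5)
c=lambda im,x,y,w,h,k:cv2.resize(im[y:y+h,x:x+w],None,fx=k,fy=k,interpolation=cv2.INTER_CUBIC)
cv2.imwrite("pics/s11.png",np.hstack([c(bot.snapshot("scene")["pixels"],280,150,140,140,3),c(bot.snapshot("side")["pixels"],245,140,120,140,3)]))
cv2.imwrite("pics/wrist11.png",bot.snapshot("wrist")["pixels"])
E
```

```text
tower x,y mm -137.2 -1.0 z 0.1552
pos [0.5565 0.0894 0.1552] heading -65.62 t 12.3 F [ 0.   1.1 -1.3]
shift cm [-0.04 -0.02  0.22] turn [ 0.03  0.02 -0.12]
```

View pics/s11.png

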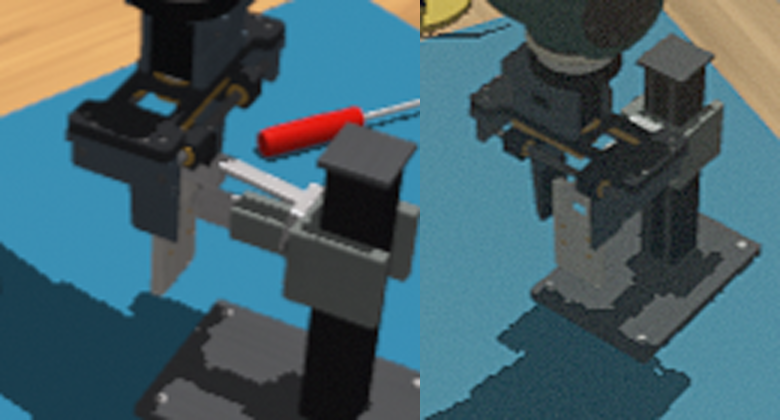

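View pics/wrist11.png

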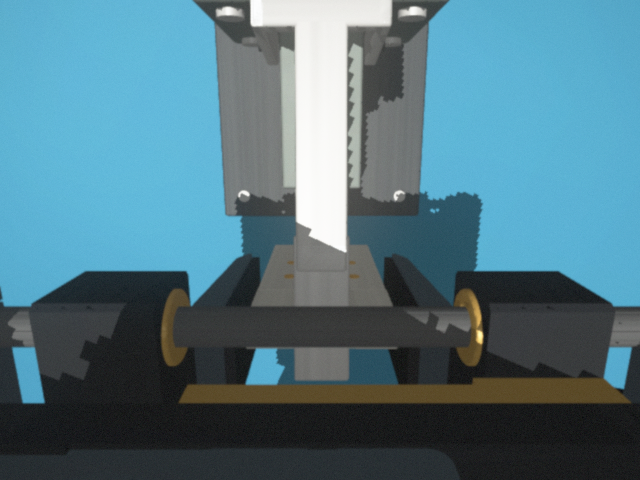

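{"method": "arm_command", "body": {"rows": [[[0.2,0,0,0.1,0,0,0],[0.2,0,0,0.1,0,0,0],[0.2,0,-0.3,0,0,0,0],[0.2,0,-0.4,0,0,0,0],[0.2,0,-0.3,0,0,0,0],[0.2,0,0,0,0,0,0],[0.2,0,0,0,0,0,0]]]}}

```text
time_s: 13.03
tcp_pos: [0.5662, 0.094, 0.1517]
tcp_rot: [2.639, -1.701, -0.003]
contact_force: [0.1, 0.4, -2.1]
grip_width: 0.0517
```

```bash
python3 - <<'E'
from h import *
from cell import bot
o=bot.observe(); where(o); go(o,[*tw(-.12,-.0006),.153],-65.5)
c=lambda im,x,y,w,h,k:cv2.resize(im[y:y+h,x:x+w],None,fx=k,fy=k,interpolation=cv2.INTER_CUBIC)
cv2.imwrite("pics/s12.png",np.hstack([c(bot.snapshot("scene")["pixels"],310,190,70,70,5),c(bot.snapshot("side")["pixels"],265,180,70,70,5)]))
E
```

```text
tower x,y mm -126.4 -0.9 z 0.1517
pos [0.5662 0.094  0.1517] heading -65.62 t 13.03 F [ 0.1  0.4 -2.1]
shift cm [-0.03 -0.64 -0.13] turn [ 0.13  0.04 -0.12]
```

View pics/s12.png

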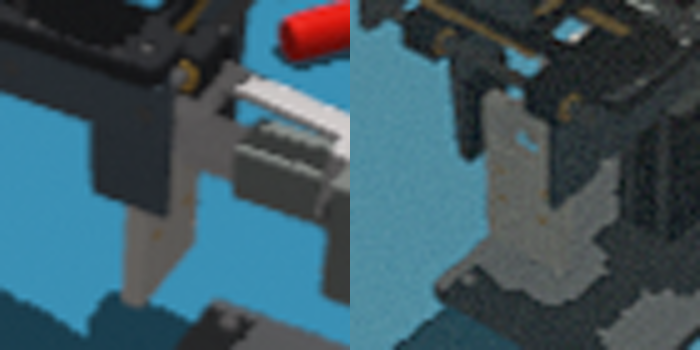

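{"method": "arm_command", "body": {"rows": [[[0.2,0,-0.1,-0.07,0.05,0,0],[0.2,0,-0.2,-0.07,0.05,0,0],[0.2,0,-0.2,0,0,0,0],[0.2,0,-0.1,0,0,0,0],[0.2,0,0,0,0,0,0],[0.2,0,0,0,0,0,0]]]}}

```text
time_s: 13.63
tcp_pos: [0.572, 0.0966, 0.1534]
tcp_rot: [-2.64, 1.702, 0.001]
contact_force: [-0.3, 0.3, -1.4]
grip_width: 0.0517
```

```bash
python3 - <<'E'
from h import *
from cell import bot
o=bot.observe(); where(o); print(o["ft_torque"].round(2),o["grip_width"]); go(o,[*tw(-.117,-.0006),.153],-65.5)
E
```

```text
tower x,y mm -120.1 -0.8 z 0.1534
[-0.08  0.2  -0.04] 0.05171435433228845
pos [0.572  0.0966 0.1534] heading -65.62 t 13.63 F [-0.3  0.3 -1.4]
shift cm [-0.02 -0.31  0.04] turn [ 0.02  0.04 -0.12]
```

{"method": "arm_command", "body": {"rows": [[[0.2,0,-0.1,0,0,0,0],[0.2,0,-0.15,0,0,0,0],[0.2,0,-0.1,0,0,0,0],[0.2,0,0,0,0,0,0]]]}}

```text
time_s: 13.97
tcp_pos: [0.5754, 0.0982, 0.1534]
tcp_rot: [-2.64, 1.702, 0.001]
contact_force: [0.2, -0.1, -2.5]
grip_width: 0.0516
```

{"method": "arm_command", "body": {"rows": [[[0.2,0,0,0.05,0,0,0],[0.2,0,0,0.05,0,0,0],[0.2,0,0,0.05,0,0,0]]]}}

```text
time_s: 14.22
tcp_pos: [0.5755, 0.0982, 0.1518]
tcp_rot: [-2.64, 1.702, 0.001]
contact_force: [0.2, -0.7, -0.5]
grip_width: 0.0522
```

```bash
python3 - <<'E'
from h import *
from cell import bot
o=bot.observe(); where(o); print(o["ft_torque"].round(2),o["grip_width"]); go(o,[*tw(-.117,-.0006),.153],-65.5)
E
```

```text
tower x,y mm -116.2 -0.8 z 0.1518
[-0.12  0.23 -0.02] 0.052175195172351564
pos [0.5755 0.0982 0.1518] heading -65.62 t 14.22 F [ 0.2 -0.7 -0.5]
shift cm [-0.02  0.08 -0.12] turn [ 0.02  0.04 -0.12]
```

{"method": "arm_command", "body": {"rows": [[[0.2,0,0,0.05,0,0,0],[0.2,0,0,0.03,0,0,0]]]}}

```text
time_s: 14.38
tcp_pos: [0.5754, 0.0982, 0.1508]
tcp_rot: [2.64, -1.702, -0.001]
contact_force: [0.1, 0.3, -0.5]
grip_width: 0.0519
```

{"method": "arm_command", "body": {"rows": [[[0.2,0,0,0.05,0,0,0],[0.2,0,0,0.03,0,0,0]]]}}

```text
time_s: 14.55
tcp_pos: [0.5755, 0.0982, 0.1507]
tcp_rot: [-2.64, 1.702, 0.002]
contact_force: [-5.2, -0.4, 6.5]
grip_width: 0.0516
```

{"method": "arm_command", "body": {"rows": [[[0.2,0,0,-0.08,0,0,0],[0.2,0,0,-0.07,0,0,0],[0.2,0,0,0,0,0,0],[0.2,0,0,0,0,0,0]]]}}

```text
time_s: 14.88
tcp_pos: [0.5756, 0.0982, 0.1524]
tcp_rot: [-2.64, 1.702, 0.001]
contact_force: [-0.2, -0.1, -1.2]
grip_width: 0.0517
```

```bash
python3 - <<'E'
from h import *
from cell import bot
o=bot.observe(); where(o); print(o["ft_torque"].round(2),o["grip_width"]); go(o,[*tw(-.093,-.0006),.1523],-65.6)
E
```

```text
tower x,y mm -116.1 -0.9 z 0.1524
[-0.13  0.2   0.  ] 0.05168037017385311
pos [0.5756 0.0982 0.1524] heading -65.63 t 14.88 F [-0.2 -0.1 -1.2]
shift cm [-0.03 -2.31  0.01] turn [ 0.01  0.04 -0.03]
```

{"method": "arm_command", "body": {"rows": [[[0.2,0,-0.2,0,0,0,0],[0.2,0,-0.3,0,0,0,0],[0.2,0,-0.2,0,0,0,0],[0.2,0,0,0,0,0,0]]]}}

```text
time_s: 15.22
tcp_pos: [0.5825, 0.1014, 0.1522]
tcp_rot: [-2.64, 1.702, 0.001]
contact_force: [-0.3, 0.1, -1.2]
grip_width: 0.0515
```

```bash
python3 - <<'E'
from h import *
from cell import bot
o=bot.observe(); where(o); print(o["ft_torque"].round(2),o["grip_width"]); go(o,[*tw(-.093,-.0006),.1523],-65.6)
E
```

```text
tower x,y mm -108.5 -0.9 z 0.1522
[-0.08  0.14 -0.02] 0.051460413981843575
pos [0.5825 0.1014 0.1522] heading -65.63 t 15.22 F [-0.3  0.1 -1.2]
shift cm [-0.03 -1.55 -0.02] turn [ 0.03  0.05 -0.03]
```

No contact forces; the window is on the full peg section. Continuing.

{"method": "arm_command", "body": {"rows": [[[0.2,0,-0.2,0,0,0,0],[0.2,0,-0.3,0,0,0,0],[0.2,0,-0.2,0,0,0,0],[0.2,0,0,0,0,0,0]]]}}

```text
time_s: 15.55
tcp_pos: [0.5897, 0.1047, 0.152]
tcp_rot: [-2.64, 1.702, 0.001]
contact_force: [0.2, 0.4, -2.2]
grip_width: 0.0517
```

{"method": "arm_command", "body": {"rows": [[[0.2,0,-0.2,0,0,0,0],[0.2,0,-0.2,0,0,0,0],[0.2,0,-0.1,0,0,0,0],[0.2,0,0,0,0,0,0]]]}}

```text
time_s: 15.88
tcp_pos: [0.595, 0.107, 0.152]
tcp_rot: [-2.64, 1.702, 0.001]
contact_force: [-0.7, -0.0, -1.8]
grip_width: 0.0519
```

```bash
python3 - <<'E'
from h import *
from cell import bot
o=bot.observe(); where(o); print(o["ft_torque"].round(2),o["grip_width"]); go(o,[*tw(-.093,-.0006),.1523],-65.6)
E
```

```text
tower x,y mm -94.9 -0.9 z 0.152
[-0.12  0.11 -0.  ] 0.05186189263276246
pos [0.595 0.107 0.152] heading -65.62 t 15.88 F [-0.7 -0.  -1.8]
shift cm [-0.03 -0.19 -0.03] turn [ 0.02  0.04 -0.02]
```

Nearly home; pushing in small steps until the shoulder is felt.

{"method": "arm_command", "body": {"rows": [[[0.2,0,-0.1,0,0,0,0],[0.2,0,-0.05,0,0,0,0]]]}}

```text
time_s: 16.05
tcp_pos: [0.596, 0.1075, 0.1519]
tcp_rot: [2.64, -1.702, -0.002]
contact_force: [-3.9, -3.2, 2.1]
grip_width: 0.0519
```

{"method": "arm_command", "body": {"rows": [[[0.2,0,-0.05,0,0,0,0],[0.2,0,-0.05,0,0,0,0]]]}}

```text
time_s: 16.22
tcp_pos: [0.596, 0.1076, 0.1517]
tcp_rot: [2.638, -1.7, -0.005]
contact_force: [-5.5, -2.8, 1.4]
grip_width: 0.0518
```

```bash
python3 - <<'E'
from h import *
from cell import bot
o=bot.observe(); where(o); print(o["ft_torque"].round(2),o["grip_width"]); go(o,[*tw(-.093,-.0006),.1523],-65.6)
E
```

```text
tower x,y mm -93.7 -0.8 z 0.1517
[-0.43  0.85  0.09] 0.05182039730597903
pos [0.596  0.1076 0.1517] heading -65.6 t 16.22 F [-5.5 -2.8  1.4]
shift cm [-0.02 -0.07 -0.06] turn [ 0.22  0.07 -0.  ]
```

```bash
python3 - <<'E'
from h import *
from cell import bot
c=lambda im,x,y,w,h,k:cv2.resize(im[y:y+h,x:x+w],None,fx=k,fy=k,interpolation=cv2.INTER_CUBIC)
cv2.imwrite("pics/s13.png",np.hstack([c(bot.snapshot("scene")["pixels"],310,170,100,100,4),c(bot.snapshot("side")["pixels"],265,150,95,100,4)]))
cv2.imwrite("pics/wrist13.png",bot.snapshot("wrist")["pixels"])
E
```

```text
(no output)
```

View pics/s13.png

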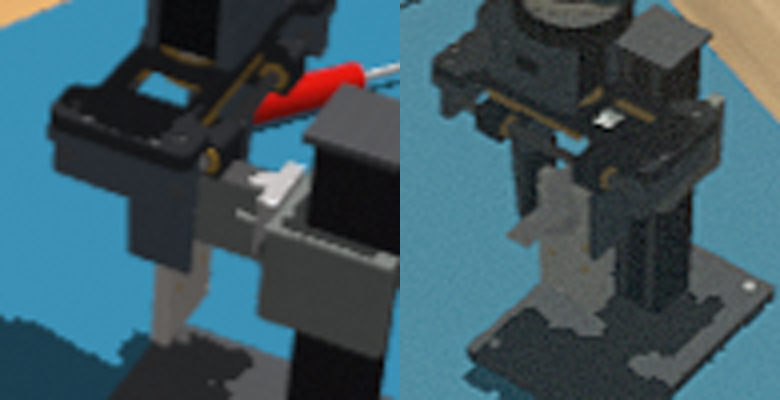

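View pics/wrist13.png

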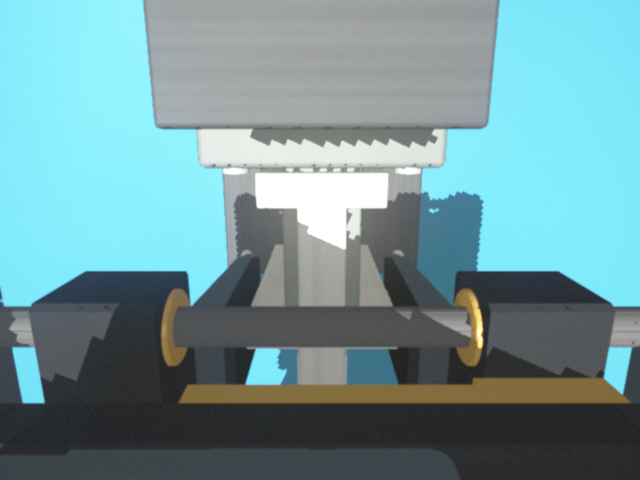

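{"method": "arm_command", "body": {"rows": [[[0.2,0,0,0.06,0,0,0],[0.2,0,0,0.04,0,0,0],[0.2,0,0,0,0,0,0]]]}}

```text
time_s: 16.62
tcp_pos: [0.5959, 0.1075, 0.1509]
tcp_rot: [2.639, -1.701, -0.005]
contact_force: [-3.2, -1.2, 0.2]
grip_width: 0.0515
```

{"method": "arm_command", "body": {"rows": [[[-0.14,0,0,0,0,0,0],[-0.16,0,0,0,0,0,0],[-0.2,0,0,0,0,0,0],[-0.25,0,0,0,0,0,0],[-0.35,0,0,0,0,0,0],[-0.5,0,0,0,0,0,0],[-0.6,0,0,0,0,0,0],[-0.6,0,0,0,0,0,0],[-0.6,0,0,0,0,0,0]]], "squeeze": 5}}

```text
time_s: 17.37
tcp_pos: [0.5974, 0.1079, 0.1515]
tcp_rot: [2.64, -1.702, -0.001]
contact_force: [0.0, -0.2, -1.0]
grip_width: 0.0729
```

```bash
python3 - <<'E'
from h import *
from cell import bot
o=bot.observe(); where(o); print(o["ft_torque"].round(2),o["grip_width"]); go(o,[*tw(-.093,-.0006),.30],-65.6)
c=lambda im,x,y,w,h,k:cv2.resize(im[y:y+h,x:x+w],None,fx=k,fy=k,interpolation=cv2.INTER_CUBIC)
cv2.imwrite("pics/s14.png",np.hstack([c(bot.snapshot("scene")["pixels"],310,170,100,100,4),c(bot.snapshot("side")["pixels"],265,150,95,100,4)]))
E
```

```text
tower x,y mm -92.3 -1.0 z 0.1515
[-0.03  0.15 -0.01] 0.07285082546398093
pos [0.5974 0.1079 0.1515] heading -65.62 t 17.37 F [ 0.  -0.2 -1. ]
shift cm [ -0.05   0.08 -14.85] turn [ 0.02  0.03 -0.02]
```

View pics/s14.png

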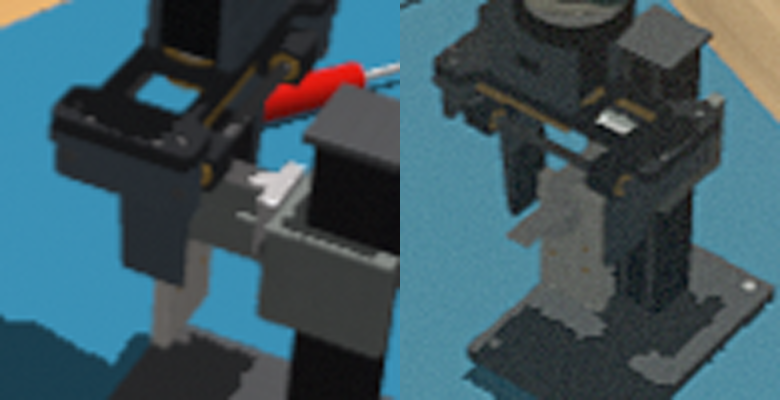

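{"method": "arm_command", "body": {"rows": [[[-0.6,0,0,-0.3,0,0,0],[-0.6,0,0,-0.7,0,0,0],[-0.6,0,0,-1,0,0,0],[-0.6,0,0,-1.5,0,0,0],[-0.6,0,0,-2,0,0,0],[-0.6,0,0,-2,0,0,0],[-0.6,0,0,-2,0,0,0],[-0.6,0,0,-2,0,0,0],[-0.6,0,0,-1,0,0,0],[-0.6,0,0,0,0,0,0]]]}}

```text
time_s: 18.3
tcp_pos: [0.5972, 0.1079, 0.2887]
tcp_rot: [-2.639, 1.702, -0.001]
contact_force: [0.5, -0.6, 0.5]
grip_width: 0.073
```

```bash
python3 - <<'E'
from h import *
from cell import bot
o=bot.observe(); where(o); print(o["contact_force"])
c=lambda im,x,y,w,h,k:cv2.resize(im[y:y+h,x:x+w],None,fx=k,fy=k,interpolation=cv2.INTER_CUBIC)
cv2.imwrite("pics/s15.png",np.hstack([c(bot.snapshot("scene")["pixels"],310,170,100,100,4),c(bot.snapshot("side")["pixels"],265,150,95,100,4)]))
E
```

```text
tower x,y mm -92.5 -1.0 z 0.2887
[ 0.54117932 -0.5861192   0.48983336]
```

View pics/s15.png

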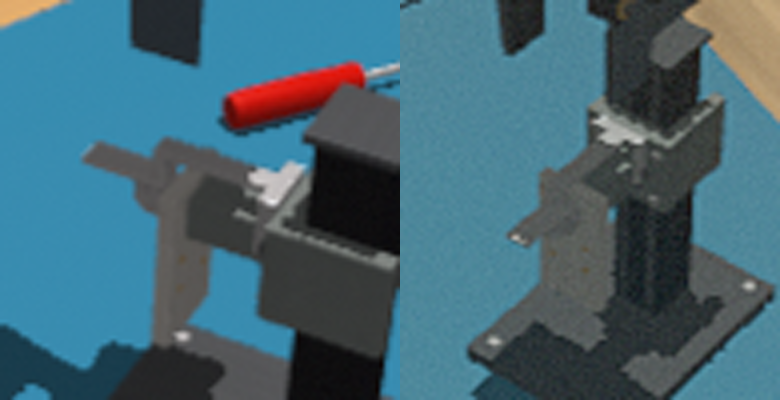

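{"method": "arm_command", "body": {"rows": [[[-0.6,0,1.5,-1.5,0,0,0],[-0.6,1,3,-1,0,0,0],[-0.6,2,3,0,0,0,0],[-0.6,3,3,0,0,0,0],[-0.6,3,2,0,0,0,0],[-0.6,3,0,0,0,0,0],[-0.6,3,0,0,0,0,0],[-0.6,2,0,0,0,0,0],[-0.6,0,0,0,0,0,0],[-0.6,0,0,0,0,0,0]]]}}

```text
time_s: 19.23
tcp_pos: [0.544, -0.1055, 0.2976]
tcp_rot: [2.634, -1.694, -0.028]
contact_force: [-0.5, 0.0, -0.3]
grip_width: 0.0727
```

```bash
python3 - <<'E'
from h import *
from cell import bot
o=bot.observe(); print(o["tcp_pos"],o["joint_vel"].round(3))
A=Cam(bot.snapshot("scene"));B=Cam(bot.snapshot("side"))
c=lambda im,x,y,w,h,k:cv2.resize(im[y:y+h,x:x+w],None,fx=k,fy=k,interpolation=cv2.INTER_CUBIC)
cv2.imwrite("pics/s16.png",np.hstack([c(A.im,325,190,75,100,5),c(B.im,275,150,80,100,5)]))
cv2.imwrite("pics/scene16.png",A.im)
z=.160
pts={"tabtip+":[*tw(-.152,.009),z+.013],"tabtip-":[*tw(-.152,-.009),z+.013],"platetop f+":[*tw(-.098,.026),z+.0185],"platetop f-":[*tw(-.098,-.026),z+.0185],"platetop b-":[*tw(-.088,-.026),z+.0185],"plate bot f-":[*tw(-.098,-.026),z-.0815],"bot f+":[*tw(-.098,.026),z-.0815]}
for k,p in pts.items(): 
    a=A.proj(p)[0]; b=B.proj(p)[0]; print(k,a.round(1),b.round(1),"crop",((a-[325,190])*5).round(0),((b-[275,150])*5+[375,0]).round(0))
E
```

```text
[ 0.5440381  -0.10553442  0.29760674] [-0.028  0.031 -0.003 -0.004 -0.009 -0.013]
tabtip+ [333.7 204.6] [290.8 206.8] crop [43. 73.] [454. 284.]
tabtip- [329.6 209. ] [296.2 209.8] crop [23. 95.] [481. 299.]
platetop f+ [360.1 206. ] [298.8 191.7] crop [175.  80.] [494. 208.]
platetop f- [349.  219.2] [314.3 199.9] crop [120. 146.] [572. 249.]
platetop b- [353.3 220.7] [316.7 197.9] crop [142. 153.] [583. 239.]
plate bot f- [346.9 255.6] [314.1 227. ] crop [109. 328.] [571. 385.]
bot f+ [357.5 242.1] [299.4 218.8] crop [162. 260.] [497. 344.]
```

View pics/s16.png

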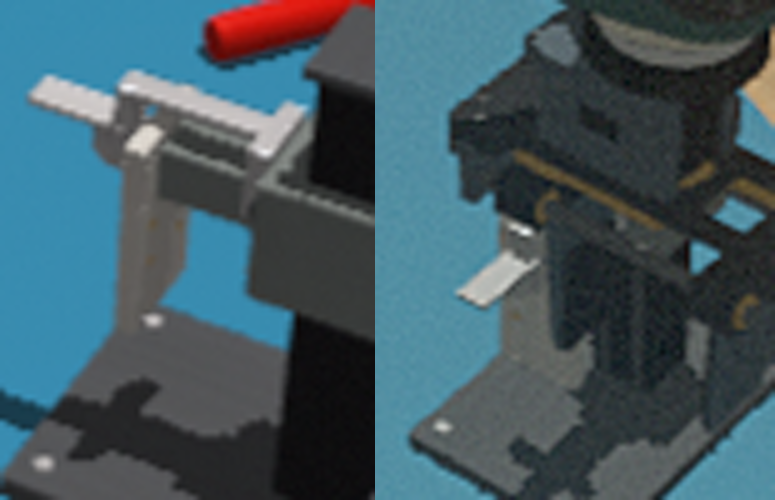

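View pics/scene16.png

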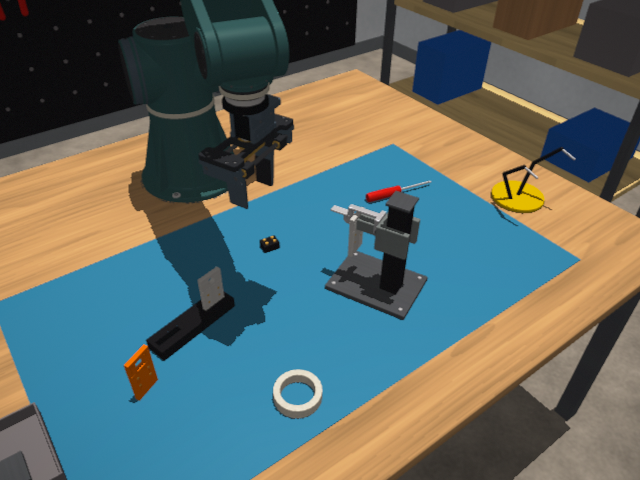

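```bash
python3 - <<'E'
from h import *
a=cv2.imread("pics/scene16.png")
cv2.imwrite("pics/z.png",cv2.resize(a[195:275,325:405],None,fx=7,fy=7,interpolation=cv2.INTER_CUBIC))
E
```

```text
(no output)
```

View pics/z.png

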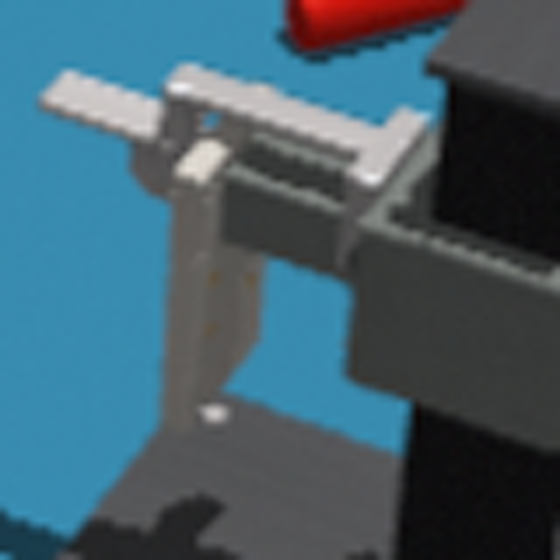

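```bash
python3 - <<'E'
from cell import bot
print(bot.observe()["time_s"], bot.sign_off())
E
```

```text
the job is handed in; nothing more can be done
19.3333 None
```

The jig plate with the square window is hanging on the tower's peg, fully home, with the keeper shut in front of it. I handed the job in at 19.3 s.

**What I did:** I took the square-window plate from the rack, gripping it by its side edges. I brought it in under the tab and raised it until the keeper lifted. I felt for the peg by lowering the plate until the window touched its top, which put the peg axis at about 160 mm. Then I centred the window and pushed back until the shoulder pushed back at about 6 N, let go and withdrew.

**Last checks:**
- **Plate:** in the scene view its top and bottom front corners lie within about 1 px of where they should be at home, so it hangs upright against the shoulder.
- **Keeper:** the tab tip is within about 1 px of its starting position, so it is shut. The leg is in front of the plate.
- **Other things:** the round-hole plate is still in its slot, and the orange plate, driver, tape and inserts look undisturbed. The gripper is clear of everything.

**Where measurements disagreed:** the scene and side cameras differed by 3–4 mm and read heights 2–3 mm low on the plate tops and column top. I relied on the wrist camera and on touch for the final alignment. In the last pictures the gripper partly hid the plate from the side camera, so the plate check rests on the scene view alone.

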